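Ease a sprung retaining clip out of its axle groove with a hooked pick

ROBOT

A 7-joint arm with a two-finger parallel gripper is mounted at the origin on a cart in front of the work surface, level with it; the furniture and walls round the work are solid. World frame = base frame: x ahead of the robot, y to its left, z up, the work surface at z = 0. Lengths are in m, angles in rad, forces in N, time in s.
With the tool pointing down it reaches from about 0.425 to 0.925 m from the base axis. Payload 6.8 kg.
Tool frame: the origin (TCP) lies at the very end of the fingers, on their centre line; the grasp point (between the pads) lies 19 mm behind it; z points along the fingers, y is the line along which they close (so a half turn about z gives the same grasp; the last joint's range is limited). The gripper opens to 85 mm and grips with 20 to 120 N. Pads are 22 mm wide; open, the fingers measure 114 mm over their backs; the gripper's body (76 mm by 85 mm) begins 54 mm behind the grasp point. The pads swing forward as they close: fully open they stand 13 mm farther back than shut.
Start: joints at [-1.405, 0.477, 0.022, 1.555, -0.011, 1.109, -0.083], TCP at [0.183, 0.65, 0.231] pointing down, gripper open.
Joint ranges: [-2.96, 2.96], [-0.34, 2.1], [-1.41, 1.46], [0.24, 2.44], [-1.37, 4.51], [0.17, 1.92], [-2.96, 2.96]. Speed limits (rad/s): [2.39, 2.39, 3.14, 3.14, 3.14, 3.14, 3.14].

INTERFACE

Orientations are given as a unit quaternion [w, x, y, z].
In Python, from station import telemetry, viewer, job, search_frame, cut_out gives the robot as it stands. The module is installed in compiled form; this text tells all that it offers.
- The arm moves only by the shell command python3 -m crank 'ROWS' [FORCE]. ROWS is JSON, a list of rows, each an object with "delta_rot": the turn, a rotation vector about the tool's x, y, z in degrees, a list of three; "xyz": the shift along the tool's x, y, z in m, a list of three; "fingers": the gripper command: -1 is fully open, 1 is shut, values between are in proportion. In form: [{"delta_rot": [ax, ay, az], "xyz": [dx, dy, dz], "fingers": fingers}, ...]. A call has 1 to 10 rows; each row is the pose to reach, as a shift and turn from the pose commanded when the call began, along the tool's axes at that moment; what a row does not reach only later rows make up. A row lasts 1/10 s, in which the tool goes at most 50 mm and 8.59 degrees, less where a joint would pass 70% of its speed; a pose out of reach is approached as far as the arm can. A call with a gripper value outside its range is refused whole. The fingers move at their own pace and stop on an object; FORCE is the grip in N (left out, the last holds). Time passes only in rows, so rows that repeat a pose let the fingers close. It gives the time, the measured TCP pose, the force, the opening and the grip force at its end, in the units of the state.
- telemetry.get_obs(): the state, without advancing time (a new reading comes with each control period).
- viewer.read_camera(name): name is "side" or "top" or "wrist"; returns a dict with "img" (480x640x3 uint8, red, green, blue), "fx", "fy", "cx", "cy" (pixels), "k1" (the pictures are not rectified: a ray, as slopes to the right and down, at radius r is drawn at 1 + k1 r^2 times it, then the intrinsics apply), "origin" and "rotation" of the camera in the world. Camera axes: x right, y up, looking along -z (the intrinsics and any distortion apply to the point x, -y, -z); pixel columns grow to the right and rows downward; lengths in m; the calibration is good to about 2 mm. A picture is of the moment at which its call begins. There is no depth.
- job.hand_in(): hands the job in; it is judged then, once.
Trained networks look in the newest picture that a camera, given by its name, has taken for a name from the list of things; names that differ only in an ending like _2 or _b are one class to them, and where a whole thing is asked for, a point or a joint stands for the part that bears it (a point fixed in the world has none). Each returns a list of dicts, best first, with "score" (0 to 1); they miss things now and then, are a little off and sometimes report something else, mostly with a low value. They report only what shows in the picture. A call takes as long as a camera call. They do not tell look-alikes from the thing itself.
- search_frame(camera, thing): "pixel" ([column, row] in pixels, amid what is visible of it).
- cut_out(camera, thing): "pixels" (480x640 bool, what is visible of it) and "pixel" ([column, row] in pixels, amid what is visible of it).
The state is a dict: "t": time; "q": joint angles; "joint_vel": joint speeds; "joint_torque": joint torques, N m; "eef_pos": TCP position; "tool_rot": TCP orientation; "contact_force": force on the tool from outside, world axes, zero at the start; "torque": the same for the moment, N m; "gripper_width": opening from 0.0 (shut) to 1.0 (fully open); "grasp_force": force on a finger pad.
Only numpy, scipy, OpenCV 4.12 (cv2) and the standard library are available. Lean on these libraries where they do the work, as an engineer would, in place of code of your own. Each camera call takes 0.05 s, during which the arm holds its last target. There are 200 camera calls.

TASK

The wheel of the small drive module has to come off, so take the red-handled hooked pick from its rack, reach through the eye of the orange retaining clip at the end of the axle and ease the clip up out of its groove, using the pick alone and never the gripper. The clip is tough plastic that gives way only slowly: draw it steadily, do not push or pull on it with more than 20 N, and do not lean hard on the wheel or the axle. Carry the clip on the hook to the round steel dish of screws and leave it in there, and put the pick back upright in its own slot in the rack.

Things in the scene. Friction and masses are not known exactly. Their poses are not given: they have to be found in the camera images.
- pick: Hooked pick with a red handle, standing upright in the blue rack between two fixed black ones; 125 mm long, 45 g. Origin: centre of the underside of its black collar (22 mm wide, 4 mm high), which rests on the rack. z: up along the handle; x: the way the hook points. Below the collar hangs a steel shank 4 mm thick and 58 mm long, its lower end bent square forward into the hook.
- pick_grip (a point): Middle of the red handle, at (0, 0, 36) mm in the pick's frame. The handle is square, 14 mm wide, its faces square to the pick's x and y, from 30 mm below to 30 mm above this point. Best taken from above with the fingers closing along the pick's y.
- pick_hook (a point): The bend of the hook: on the shank's axis at its lower end, (0, 0, -58) mm in the pick's frame. From here the straight tip, 3 mm thick, runs along the pick's +x and rises 1.3 mm, so that things hang on it; its round end is 10 mm ahead of this point. The shank's front surface is 2 mm ahead of it.
- clip: Orange plastic retaining clip in the axle's groove: a flat horseshoe ring 28 mm wide, 3 mm thick, open at the bottom, with a tab standing up at its back. Origin: centre of the ring, on the axle's axis while seated, at mid-thickness. x: along the axle, from its free end to the wheel; z: up, through the tab, whose top is at z = 25.7 mm; the ring's lower ends (its feet) at z = -10 mm. 14 to 24 g.
- clip_eye (a point): Centre of the eye, a slot through the tab along the clip's x, 6 mm wide (y), 10 mm high (z), at (0, 0, 16.5) mm in the clip's frame; the hook pulls on the bar above it. The clip's front face is 1.5 mm before this point. The hook enters level along +x and bites fully once the shank meets that face (felt as 2 to 3 N); then ease it back 2 mm. Hung on the hook, the clip's feet are 30 mm below it.
- clip_seat (a point): Point of the module where the seated clip's origin lies (x: along the axle to the wheel, z: up). The clip leaves along +z: within about 10 mm its sprung arms spread and let go. They yield only slowly: a steady pull of 11 to 15 N draws it out in 4 to 6 s, a quicker pull soon goes over 20 N. Letting go is felt as the pull dropping to nothing; the clip then hops up about 5 mm. Play along x: 1 mm.
- module: Drive module, fixed: grey wheel with black tyre (80 mm across) on an axle 78 mm above the bench, before gearbox and motor. Origin: on the bench below the seated clip. x: along the axle to the motor; the free end faces the robot within 20 degrees. Behind the clip is the grey hub boss (43 mm across, face at x = 2, an 11 mm notch behind the eye), wheel face at x = 12, axle end at x = -10.5, 20 mm thick.
- rack: Blue sheet-steel rack, fixed, 80 x 130 mm (168 mm over its feet), top face 72 mm above the bench. Origin: centre of its underside. Its two black picks stand at (24, 40) and (24, -40) mm and are as high as the red one (66 mm above the top face).
- rack_slot (a point): Point of the rack's top face on which the stowed pick's origin lies, at (-15, 0, 72) mm in the rack's frame. The slot there reaches 6 mm to the back (-x), 12 mm to the front (+x) and 6 mm to either side of this point, so the pick goes in with its hook along the rack's +x. It is open below, down to the bench.
- dish: Round steel dish with some small screws in it, 89 mm across the rim, 18 mm high, about 60 mm across inside at the bottom; its floor is 2 mm above its underside. Origin: centre of its underside. It stands loose on the bench. Stood in it on its feet, the clip comes free of the hook when that is lowered to mid-eye, and tips over when pushed.
Not all that is in view belongs to the job. There is more than one size of the pick; the one meant has the size given above. Of the things that look like the dish, take the one that is nearest to the robot's base at the start.

How it is judged:
By the outcome, as a careful person would: the job done as asked, in the order asked, and still so for the second after the job is handed in, with the robot touching nothing.
It also fails if it takes over 67 s, if anything falls off the work surface, if the arm or the gripper's body presses on something with over 40 N, if the wrist force passes 120 N, or if a joint passes its speed limit or range.

## Working session

There is one attempt and no reset: what is moved stays moved. The work goes in short steps, Python scripts to look and compute and a shell command to move; the robot and the scene stay as the last step left them, time stands still between calls to the robot, and variables do not carry over. Pictures are saved under pics/ and viewed, at most 10 in all, crops included, and the job is handed in when it is done.

```bash
mkdir -p pics; cat > h.py <<'E'
import numpy as np, cv2
from station import telemetry, viewer, job, search_frame, cut_out
from scipy.spatial.transform import Rotation as R
def cam(n): return viewer.read_camera(n)
def ray(c,px):
    d=np.array([(px[0]-c['cx'])/c['fx'],(px[1]-c['cy'])/c['fy']]); u=d.copy()
    for _ in range(20): u=d/(1+c['k1']*(u@u))
    M=np.array(c['rotation']); M=M if M.shape==(3,3) else R.from_quat(np.roll(M,-1)).as_matrix()
    v=M@np.array([u[0],-u[1],-1]); return np.array(c['origin']),v/np.linalg.norm(v)
def atz(c,px,z):
    o,v=ray(c,px); return o+v*(z-o[2])/v[2]
def proj(c,p):
    M=np.array(c['rotation']); M=M if M.shape==(3,3) else R.from_quat(np.roll(M,-1)).as_matrix()
    q=M.T@(np.array(p)-c['origin']); u=np.array([q[0],-q[1]])/-q[2]; u=u*(1+c['k1']*(u@u))
    return np.array([u[0]*c['fx']+c['cx'],u[1]*c['fy']+c['cy']])
def tri(l):
    A=np.zeros((3,3));b=np.zeros(3)
    for o,v in l:
        P=np.eye(3)-np.outer(v,v);A+=P;b+=P@o
    p=np.linalg.solve(A,b); return p,[np.linalg.norm((np.eye(3)-np.outer(v,v))@(p-o)) for o,v in l]
def save(n,img): cv2.imwrite('pics/'+n,cv2.cvtColor(np.ascontiguousarray(img),cv2.COLOR_RGB2BGR))
E
python3 - <<'E'
from h import *
np.set_printoptions(precision=4,suppress=True)
for n in ['side','top','wrist']:
    c=cam(n); save(n+'0.png',c['img']); print(n,c['fx'],c['k1'],c['origin'],np.array(c['rotation']).ravel())
    for t in ['pick','pick_hook','pick_grip','clip','clip_eye','module','rack','rack_slot','dish']:
        print(' ',t,[(np.round(d['pixel'],1).tolist(),round(d['score'],2)) for d in search_frame(n,t)])
o=telemetry.get_obs(); print(o['t'],o['eef_pos'],o['tool_rot'])
E
```

```text
side 462.4786944299537 -0.0605227956266054 [ 0.1372 -0.5137  0.6133] [ 0.8546  0.4262 -0.1375 -0.2628]
  pick [([300.5, 253.5], 0.69), ([376.2, 348.7], 0.68), ([328.4, 368.5], 0.61)]
  pick_hook [([377.6, 344.0], 0.69), ([333.0, 373.4], 0.62)]
  pick_grip [([333.5, 370.2], 0.87), ([378.1, 342.9], 0.62), ([392.7, 373.0], 0.42)]
  clip [([376.2, 343.0], 0.6)]
  clip_eye []
  module [([330.2, 257.9], 0.67)]
  rack [([391.2, 373.4], 0.69)]
  rack_slot [([390.8, 375.6], 0.7)]
  dish [([330.7, 219.7], 0.8), ([379.2, 345.0], 0.65), ([243.7, 217.4], 0.59)]
top 465.0497456554948 0.03265918791002737 [0.3125 0.0673 1.0404] [ 0.706   0.0757 -0.0744 -0.7002]
  pick [([470.8, 315.4], 0.95), ([461.2, 267.2], 0.56)]
  pick_hook [([462.2, 269.0], 0.47)]
  pick_grip [([472.6, 314.7], 0.63), ([332.4, 221.0], 0.52)]
  clip []
  clip_eye []
  module [([332.8, 221.7], 0.81)]
  rack [([449.8, 264.0], 0.6)]
  rack_slot [([450.5, 267.0], 0.7)]
  dish [([212.3, 252.5], 0.6), ([274.8, 184.6], 0.57), ([449.8, 268.6], 0.53)]
wrist 429.6604879500337 0.016031908208196007 [0.1031 0.6725 0.3732] [ 0.7861 -0.1298 -0.0987  0.5963]
  pick []
  pick_hook []
  pick_grip []
  clip []
  clip_eye []
  module []
  rack []
  rack_slot []
  dish []
1.5 [0.1825 0.6499 0.2313] [-0.      0.1365  0.9906  0.    ]
```

View pics/side0.png

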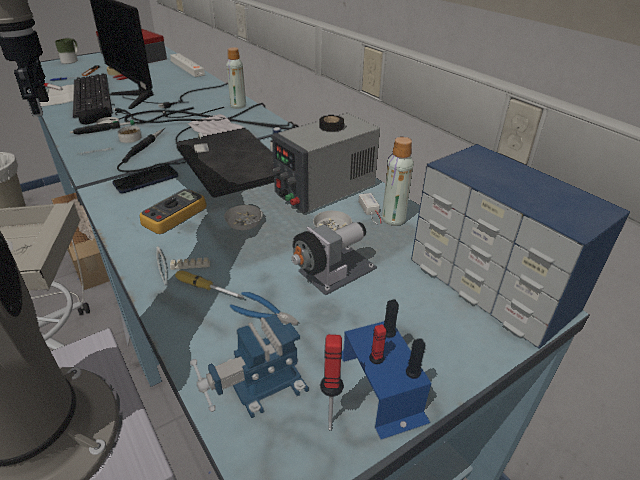

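View pics/top0.png

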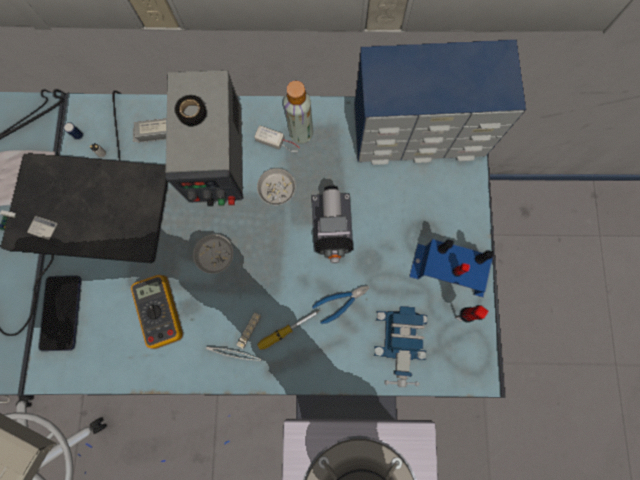

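Side view: the red pick candidates are the rack pick at (378,343), and a larger red tool at (333,370) outside the rack. The module is at (325,255), with dishes at (245,217) and (333,220). Top view: the rack pick is at (461,268), the big red one at (472,315), and dishes at (213,252) and (276,185). By description I choose the rack pick between the two black ones. I'll check that in a crop.

```bash
python3 - <<'E'
from h import *
t=cv2.imread('pics/top0.png'); s=cv2.imread('pics/side0.png')
f=lambda im,x,y,w,h:cv2.resize(im[y:y+h,x:x+w],(400,300),interpolation=cv2.INTER_CUBIC)
im=np.vstack([np.hstack([f(t,400,225,100,75),f(s,340,285,100,75)]),np.hstack([f(t,290,180,100,75),f(s,280,215,100,75)])])
cv2.imwrite('pics/crop1.png',im)
E
```

```text
(no output)
```

View pics/crop1.png

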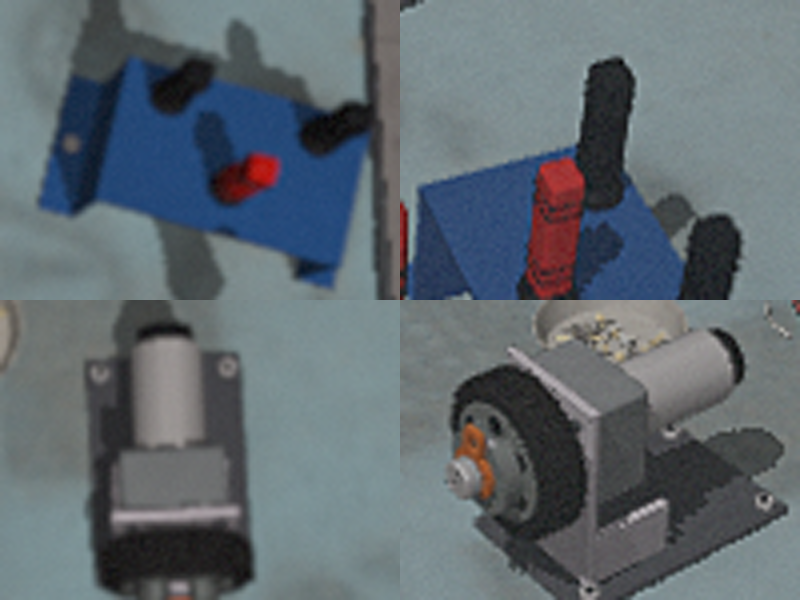

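```bash
python3 - <<'E'
from h import *
np.set_printoptions(precision=4,suppress=True)
T=cam('top');S=cam('side')
print('red top',atz(T,(466.2,267),.138),atz(S,(380,328),.138),tri([ray(T,(466.2,267)),ray(S,(380,328))]))
a=atz(T,(450.2,243.5),.138);b=atz(T,(488.5,254.5),.138);print('black',a,b,a-b,np.linalg.norm(a-b))
print('side blacks',atz(S,(391.7,301.5),.138),atz(S,(418.5,341.5),.138))
for p in [(300,243.5)]: pass
print('eye',atz(S,(298.7,250),.0945))
print('tabtop T',atz(T,(335,254),.1037))
# plate corners/bolts in top: z~.005
P=[atz(T,(290+98/4,180+72/4),.006),atz(T,(290+228/4,180+66/4),.006)];print('bolts',P)
m=[atz(T,(290+165/4,180+30/4),.078+.017),atz(T,(290+176/4,180+214/4),.1)];print('module far/gearbox',m)
for d in cut_out('top','dish'):
  ys,xs=np.nonzero(d['pixels']);print('dish',d['score'],d['pixel'],atz(T,d['pixel'],.018),np.hypot(*atz(T,d['pixel'],.018)[:2]), np.linalg.norm(atz(T,(xs.min(),ys.mean()),.018)-atz(T,(xs.max(),ys.mean()),.018)))
for d in cut_out('side','dish'): print('sdish',d['score'],d['pixel'],atz(S,d['pixel'],.012))
E
```

```text
red top [ 0.456  -0.2034  0.138 ] [ 0.4578 -0.2032  0.138 ] (array([ 0.4565, -0.2035,  0.1388]), [np.float64(0.0007232160636191106), np.float64(0.0007232160636190355)])
black [ 0.5027 -0.1745  0.138 ] [ 0.4812 -0.2483  0.138 ] [0.0215 0.0737 0.    ] 0.07679380974042221
side blacks [ 0.5061 -0.173   0.138 ] [ 0.4849 -0.251   0.138 ]
eye [0.488  0.0544 0.0945]
tabtop T [0.486  0.0525 0.1037]
bolts [array([0.6358, 0.0992, 0.006 ]), array([0.6401, 0.0238, 0.006 ])]
module far/gearbox [array([0.6316, 0.0611, 0.095 ]), array([0.5299, 0.0548, 0.1   ])]
dish 0.78 [275.5, 185.4] [0.6616 0.1892 0.018 ] 0.6881135854814373 0.0852134561069703
sdish 0.73 [333.2, 220.5] [0.6698 0.1944 0.012 ]
sdish 0.57 [242.1, 216.7] [0.5018 0.325  0.012 ]
```

The rack pick sits at about (0.457,-0.203) with yaw around -15.5°. The clip eye is at about (0.488,0.054), module yaw about 3°. The dish nearest the base is the one at (0.50,0.325). The crop confirms the rack pick. Setting out now.

```bash
cat >> h.py <<'E'
def go(p,yaw):
    """print shift (tool axes) and turn about tool z (deg) to TCP p with tool x at world yaw(deg), tool down"""
    o=telemetry.get_obs(); M=R.from_quat(np.roll(o['tool_rot'],-1))
    d=M.inv().apply(np.array(p)-o['eef_pos'])
    c,s=np.cos(np.radians(yaw)),np.sin(np.radians(yaw)); G=R.from_matrix(np.array([[c,s,0],[s,-c,0],[0,0,-1]]))
    print('t',round(o['t'],2),'pos',np.round(o['eef_pos'],4),'F',np.round(o['contact_force'],1),'xyz',np.round(d,4),'rot',np.round((M.inv()*G).as_rotvec(degrees=True),2))
E
A='{"delta_rot":[0,0,0],"xyz":[-0.40,-0.25,-0.06],"fingers":-1}'
python3 -m crank '[{"delta_rot":[0,0,0],"xyz":[-0.40,-0.25,-0.06],"fingers":0},{"delta_rot":[0,0,0],"xyz":[-0.40,-0.25,-0.06],"fingers":0},{"delta_rot":[0,0,0],"xyz":[-0.40,-0.25,-0.06],"fingers":0},{"delta_rot":[0,0,0],"xyz":[-0.40,-0.25,-0.06],"fingers":0},{"delta_rot":[0,0,0],"xyz":[-0.40,-0.25,-0.06],"fingers":0},{"delta_rot":[0,0,0],"xyz":[-0.40,-0.25,-0.06],"fingers":0},{"delta_rot":[0,0,0],"xyz":[-0.40,-0.25,-0.06],"fingers":0},{"delta_rot":[0,0,0],"xyz":[-0.40,-0.25,-0.06],"fingers":0},{"delta_rot":[0,0,0],"xyz":[-0.40,-0.25,-0.06],"fingers":0},{"delta_rot":[0,0,0],"xyz":[-0.40,-0.25,-0.06],"fingers":0}]' 40
python3 -c "
from h import *
go((.457,-.2034,.24),164.5);o=telemetry.get_obs();print(o['gripper_width'],o['q'])"
```

```text
t: 2.7
eef_pos: [0.5034, 0.2963, 0.2923]
tool_rot: [0.001, 0.139, 0.99, -0.0]
contact_force: [0.5, -0.1, 0.3]
gripper_width: 0.492
grasp_force: 0.0
t 2.7 pos [0.5034 0.2963 0.2923] F [ 0.5 -0.1  0.3] xyz [-0.0933 -0.4931  0.0526] rot [-0.    0.14 -0.53]
0.4922600403439058 [-0.80679791  0.27440035  0.20743531  1.7188239  -0.05899537  1.15305397
  0.70792299]
```

```bash

python3 -m crank '[{"delta_rot":[0,0,-0.5],"xyz":[-0.093,-0.493,0.05],"fingers":0},{"delta_rot":[0,0,-0.5],"xyz":[-0.093,-0.493,0.05],"fingers":0},{"delta_rot":[0,0,-0.5],"xyz":[-0.093,-0.493,0.05],"fingers":0},{"delta_rot":[0,0,-0.5],"xyz":[-0.093,-0.493,0.05],"fingers":0},{"delta_rot":[0,0,-0.5],"xyz":[-0.093,-0.493,0.05],"fingers":0},{"delta_rot":[0,0,-0.5],"xyz":[-0.093,-0.493,0.05],"fingers":0},{"delta_rot":[0,0,-0.5],"xyz":[-0.093,-0.493,0.05],"fingers":0},{"delta_rot":[0,0,-0.5],"xyz":[-0.093,-0.493,0.05],"fingers":0},{"delta_rot":[0,0,-0.5],"xyz":[-0.093,-0.493,0.05],"fingers":0},{"delta_rot":[0,0,-0.5],"xyz":[-0.093,-0.493,0.05],"fingers":0}]'
python3 -m crank '[{"delta_rot":[0,0,0],"xyz":[0,0,0],"fingers":0},{"delta_rot":[0,0,0],"xyz":[0,0,0],"fingers":0},{"delta_rot":[0,0,0],"xyz":[0,0,0],"fingers":0}]' | head -2
python3 - <<'E'
from h import *
go((.457,-.2034,.24),164.5)
W=cam('wrist'); im=W['img'].copy(); save('w1.png',im)
for t in ['pick','pick_grip','rack','rack_slot']: print(t,[(np.round(d['pixel'],1).tolist(),round(d['score'],2)) for d in search_frame('wrist',t)])
for p in [(.457,-.2034,.138),(.457,-.2034,.078),(.505,-.174,.138),(.483,-.25,.138)]: print(proj(W,p).round(1))
E
```

```text
t: 3.7
eef_pos: [0.4562, -0.1965, 0.242]
tool_rot: [0.001, 0.132, 0.991, 0.0]
contact_force: [0.6, 0.3, -0.5]
gripper_width: 0.506
grasp_force: 0.0
t: 4.0
eef_pos: [0.4569, -0.1934, 0.2417]
t 4.0 pos [ 0.4569 -0.1934  0.2417] F [0.2 0.9 0.2] xyz [-0.0027 -0.0096  0.0017] rot [ 0.03 -0.01  0.4 ]
pick [([242.7, 95.3], 0.68), ([311.4, 222.5], 0.61), ([602.8, 238.2], 0.26)]
pick_grip [([310.6, 220.5], 0.83), ([247.3, 93.8], 0.71)]
rack [([323.5, 225.0], 0.91)]
rack_slot [([322.6, 226.3], 0.85)]
[305.6 238.3]
[308.6 211.6]
[370.9 296. ]
[245.9 293.9]
```

View pics/w1.png

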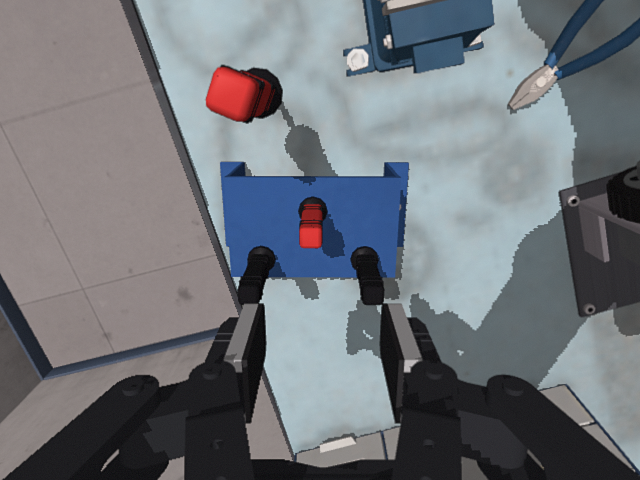

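The wrist view shows the rack squared to the image. The red pick's top is at (311,233) between the two black tops at (250,298) and (372,298). The look-alike big red one is at (235,95).

```bash
python3 - <<'E'
from h import *
W=cam('wrist')
p=atz(W,(311,233.5),.138); q=atz(W,(312,206),.078); a=atz(W,(250,297),.138);b=atz(W,(372,297),.138)
print(p,q,a,b,np.degrees(np.arctan2(*(b-a)[1::-1]))-90)
e=[atz(W,(231,177.5),.072),atz(W,(399,178.5),.072)];print('edge',np.degrees(np.arctan2(*(e[1]-e[0])[1::-1]))-90,e)
go((p[0],p[1],.089),164.5)
E
```

```text
[ 0.45493637 -0.19962085  0.138     ] [ 0.45358161 -0.2000242   0.078     ] [ 0.48582859 -0.24832152  0.138     ] [ 0.50590152 -0.17359991  0.138     ] -15.036719401781582
edge -15.356942936324288 [array([ 0.41900363, -0.25207346,  0.072     ]), array([ 0.45157216, -0.13348615,  0.072     ])]
t 4.3 pos [ 0.4569 -0.1938  0.2418] F [-0.5  0.8  0.3] xyz [ 0.0004 -0.0062  0.1528] rot [0.01 0.01 0.41]
```

```bash

python3 -m crank '[{"delta_rot":[0,0,0.2],"xyz":[0.001,-0.008,0.03],"fingers":0},{"delta_rot":[0,0,0.2],"xyz":[0.001,-0.008,0.07],"fingers":0},{"delta_rot":[0,0,0.2],"xyz":[0.001,-0.008,0.11],"fingers":0},{"delta_rot":[0,0,0.2],"xyz":[0.001,-0.008,0.14],"fingers":0},{"delta_rot":[0,0,0.2],"xyz":[0.001,-0.008,0.153],"fingers":0},{"delta_rot":[0,0,0.2],"xyz":[0.001,-0.008,0.153],"fingers":0},{"delta_rot":[0,0,0.2],"xyz":[0.001,-0.008,0.153],"fingers":0}]'
python3 - <<'E'
from h import *
go((.455,-.201,.089),164.7)
W=cam('wrist'); save('w2.png',W['img'])
E
```

```text
t: 5.0
eef_pos: [0.4544, -0.2024, 0.0897]
tool_rot: [0.001, 0.134, 0.991, -0.0]
contact_force: [-0.1, -0.2, -0.1]
gripper_width: 0.5
grasp_force: 0.0
t 5.0 pos [ 0.4544 -0.2024  0.0897] F [-0.1 -0.2 -0.1] xyz [-0.0003  0.0015  0.0007] rot [-0.    0.08 -0.08]
```

View pics/w2.png

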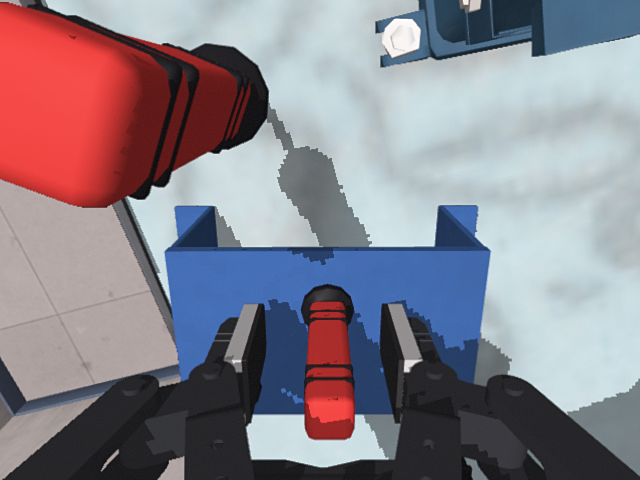

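The red handle (330,360) is centred between the pads, at (250,350) and (400,350). Closing the gripper.

```bash

python3 -m crank '[{"delta_rot":[0,0,0],"xyz":[0,0,0],"fingers":1},{"delta_rot":[0,0,0],"xyz":[0,0,0],"fingers":1},{"delta_rot":[0,0,0],"xyz":[0,0,0],"fingers":1},{"delta_rot":[0,0,0],"xyz":[0,0,0],"fingers":1},{"delta_rot":[0,0,0],"xyz":[0,0,0],"fingers":1},{"delta_rot":[0,0,0],"xyz":[0,0,0],"fingers":1}]' 80
python3 - <<'E'
from h import *
W=cam('wrist'); save('w3.png',W['img'])
print(proj(W,(.455,-.202,.138)), atz(W,(330,420),.138))
go((.455,-.201,.089),164.7)
E
```

```text
t: 5.65
eef_pos: [0.4544, -0.2022, 0.0899]
tool_rot: [0.001, 0.134, 0.991, 0.0]
contact_force: [0.1, 0.7, 7.4]
gripper_width: 0.157
grasp_force: 77.8
[322.20690531 416.85720495] [ 0.45655515 -0.20025473  0.138     ]
t 5.7 pos [ 0.4544 -0.2022  0.0899] F [-1.3  0.6  7.5] xyz [-0.0002  0.0013  0.0009] rot [ 0.03  0.11 -0.08]
```

View pics/w3.png

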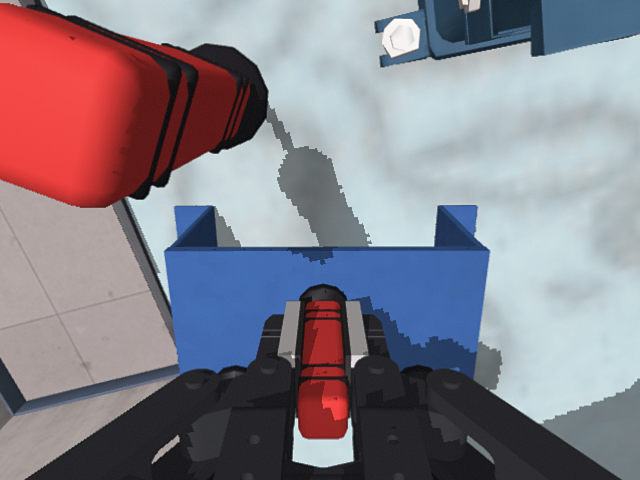

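```bash

python3 -m crank '[{"delta_rot":[0,0,0],"xyz":[0,0,-0.01],"fingers":1},{"delta_rot":[0,0,0],"xyz":[0,0,-0.04],"fingers":1},{"delta_rot":[0,0,0],"xyz":[0,0,-0.08],"fingers":1},{"delta_rot":[0,0,0],"xyz":[0,0,-0.12],"fingers":1},{"delta_rot":[0,0,0],"xyz":[0,0,-0.15],"fingers":1},{"delta_rot":[0,0,0],"xyz":[0,0,-0.15],"fingers":1}]' 80
python3 - <<'E'
from h import *
c,s=np.cos(np.radians(3)),np.sin(np.radians(3))
eye=np.array([.487,.0535,.0945]); t=eye+np.array([-c,-s,0])*.05; t[2]=.1697+.03
go(t,183)
E
```

```text
t: 6.3
eef_pos: [0.4558, -0.2033, 0.2434]
tool_rot: [0.004, 0.134, 0.991, 0.0]
contact_force: [0.4, 0.0, -0.7]
gripper_width: 0.152
grasp_force: 77.8
t 6.3 pos [ 0.4558 -0.2033  0.2434] F [ 0.4  0.  -0.7] xyz [0.086  0.24   0.0433] rot [-1.000e-02  4.900e-01 -1.842e+01]
```

```bash

python3 -m crank '[{"delta_rot":[0,0,-4],"xyz":[0.02,0.05,0.0],"fingers":1},{"delta_rot":[0,0,-9],"xyz":[0.04,0.1,0.01],"fingers":1},{"delta_rot":[0,0,-14],"xyz":[0.06,0.15,0.02],"fingers":1},{"delta_rot":[0,0,-18.4],"xyz":[0.08,0.2,0.03],"fingers":1},{"delta_rot":[0,0.5,-18.4],"xyz":[0.086,0.235,0.043],"fingers":1},{"delta_rot":[0,0.5,-18.4],"xyz":[0.086,0.24,0.043],"fingers":1},{"delta_rot":[0,0.5,-18.4],"xyz":[0.086,0.24,0.043],"fingers":1},{"delta_rot":[0,0.5,-18.4],"xyz":[0.086,0.24,0.043],"fingers":1}]' 80
python3 - <<'E'
from h import *
W=cam('wrist');S=cam('side'); save('w4.png',W['img'])
for n in ['side','wrist']:
  for t in ['pick_hook','clip','clip_eye']: print(n,t,[(np.round(d['pixel'],1).tolist(),round(d['score'],2)) for d in search_frame(n,t)])
go((0.43706,.0509,.1997),183)
o=telemetry.get_obs();M=R.from_quat(np.roll(o['tool_rot'],-1)).as_matrix();h=o['eef_pos']+M@[0,0,.0759]
print('hook',h,proj(W,h),proj(S,h),'eye',proj(W,(.487,.0535,.0945)),proj(S,(.487,.0535,.0945)))
a=cv2.resize(W['img'][40:340,160:480],None,fx=1.6,fy=1.6) ; 
b=cv2.resize(S['img'][200:275,260:340],(320,300),interpolation=cv2.INTER_CUBIC)
im=np.zeros((600,800,3),np.uint8);im[:480,:512]=a;im[:270,512:]=b[:270,:288];im[300:600,512:]=cv2.resize(S['img'][150:225,260:332],(288,300),interpolation=cv2.INTER_CUBIC); save('crop2.png',im)
E
```

```text
t: 7.1
eef_pos: [0.4342, 0.0508, 0.1957]
tool_rot: [-0.005, -0.026, 1.0, 0.0]
contact_force: [0.3, -0.2, -0.5]
gripper_width: 0.15
grasp_force: 78.0
side pick_hook [([331.8, 369.4], 0.85), ([273.7, 222.6], 0.74)]
side clip [([299.5, 253.9], 0.6)]
side clip_eye [([391.7, 369.2], 0.45)]
wrist pick_hook [([322.8, 367.8], 0.79), ([322.2, 440.6], 0.22)]
wrist clip []
wrist clip_eye []
t 7.5 pos [0.4344 0.0516 0.1959] F [ 0.6 -0.4  0. ] xyz [-0.0026 -0.0008 -0.0039] rot [ 0.09 -0.47 -0.05]
hook [0.4337762  0.05169309 0.11997114] [323.39119709 251.01506771] [272.90810722 249.85784589] eye [321.68869691 315.64481725] [298.48463771 250.453508  ]
```

View pics/crop2.png

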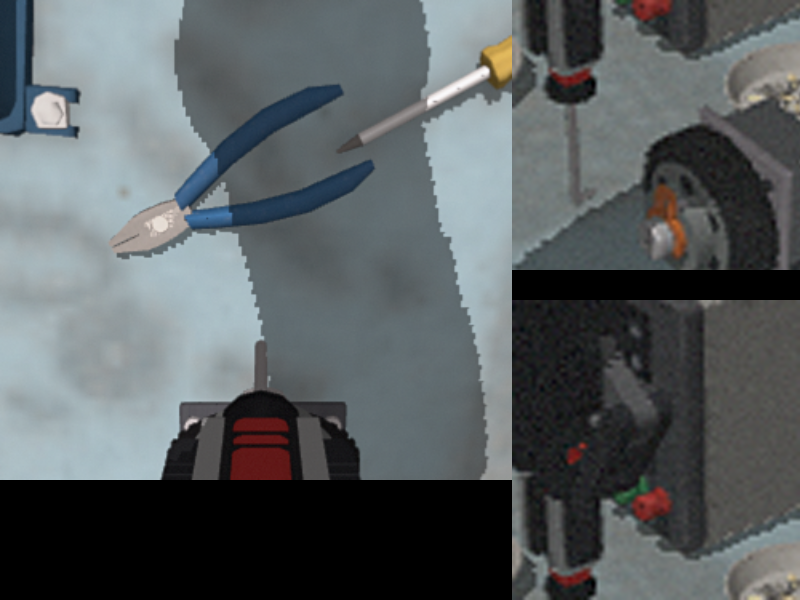

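```bash

python3 -m crank '[{"delta_rot":[0,0,0],"xyz":[0,0.025,0.01],"fingers":1},{"delta_rot":[0,-0.4,0],"xyz":[0,0.045,0.022],"fingers":1},{"delta_rot":[0,-0.4,0],"xyz":[0,0.045,0.022],"fingers":1},{"delta_rot":[0,-0.4,0],"xyz":[0,0.045,0.022],"fingers":1},{"delta_rot":[0,-0.4,0],"xyz":[0,0.045,0.022],"fingers":1},{"delta_rot":[0,-0.4,0],"xyz":[0,0.045,0.022],"fingers":1}]' 80
python3 - <<'E'
from h import *
W=cam('wrist');S=cam('side');T=cam('top'); save('w5.png',W['img'])
for n in ['side','wrist','top']:
  for t in ['pick_hook','clip','clip_eye']: print(n,t,[(np.round(d['pixel'],1).tolist(),round(d['score'],2)) for d in search_frame(n,t)])
go((0.43706,.0509,.1697),183)
o=telemetry.get_obs();M=R.from_quat(np.roll(o['tool_rot'],-1)).as_matrix();h=o['eef_pos']+M@[0,0,.0759]
print('hook',h,proj(W,h),proj(S,h),'eye',proj(W,(.487,.0535,.0945)),proj(S,(.487,.0535,.0945)))
e=proj(W,(.487,.0535,.0945));x=int(e[0]);
print(x-110,210)
a=cv2.resize(W['img'][210:410,x-110:x+110],None,fx=3,fy=3,interpolation=cv2.INTER_CUBIC)
save('crop3.png',a)
E
```

```text
t: 8.1
eef_pos: [0.4321, 0.0963, 0.1742]
tool_rot: [-0.0, -0.026, 1.0, 0.001]
contact_force: [-0.2, -0.4, 0.6]
gripper_width: 0.147
grasp_force: 78.0
side pick_hook [([332.0, 371.2], 0.81), ([260.5, 222.8], 0.5)]
side clip []
side clip_eye []
wrist pick_hook [([322.7, 368.3], 0.74)]
wrist clip [([247.5, 323.9], 0.74), ([601.5, 310.1], 0.56)]
wrist clip_eye [([247.2, 322.4], 0.6)]
top pick_hook [([469.9, 314.4], 0.86)]
top clip []
top clip_eye []
t 8.7 pos [0.4318 0.0971 0.1738] F [ 0.1 -0.5 -0.3] xyz [-0.0029 -0.0464  0.004 ] rot [ 0.08 -0.09  0.01]
hook [0.43163171 0.09721477 0.0978811 ] [323.38402286 249.38555612] [260.05742983 247.08349203] eye [244.20961888 331.85374762] [298.48463771 250.453508  ]
134 210
```

View pics/crop3.png

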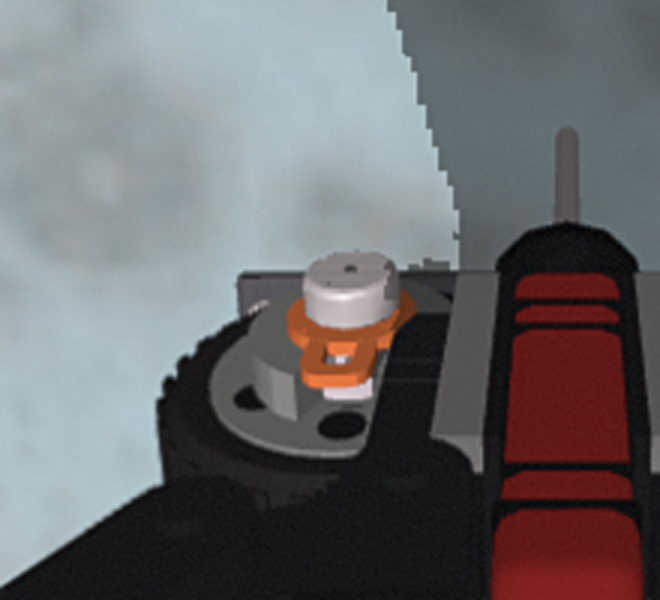

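The wrist view shows the clip's eye at about (248,330), the axle end at (250,300), and the hook end of the shank at (323,252).

```bash
python3 - <<'E'
from h import *
np.set_printoptions(precision=4,suppress=True)
W=cam('wrist');o=telemetry.get_obs();print(o['eef_pos'])
f=lambda x,y:(134+x/3,210+y/3)
ax=atz(W,f(349,270),.078);ey=atz(W,f(342,359),.0945);tl=atz(W,f(303,375),.1037);tr=atz(W,f(371,376),.1037)
print('axle',ax,'eye',ey,'tab',tl,tr,(tl+tr)/2)
hk=atz(W,f(567,130),.0965);print('hook',hk)
# orange mask
hsv=cv2.cvtColor(W['img'],cv2.COLOR_RGB2HSV);m=(hsv[...,0]>3)&(hsv[...,0]<18)&(hsv[...,1]>150)&(hsv[...,2]>90);m[:, :200]=0;m[:,300:]=0
ys,xs=np.nonzero(m);
for y in range(ys.min(),ys.max()+1):
  r=xs[ys==y]
  if len(r):print(y,r.min(),r.max(),len(r))
# model projection, seat guess
for yaw in (3,):
  c,s=np.cos(np.radians(yaw)),np.sin(np.radians(yaw))
  b=np.array([ey[0],ey[1],.078])+1.5*np.array([c,s,0])/1000
  P=lambda x,y,z:proj(W,b+np.array([c*x-s*y,s*x+c*y,z])/1000).round(1)
  print(b,'axle',P(-10.5,0,0),'eyeF',[P(-1.5,y,z) for y in(3,-3) for z in(11.5,21.5)],'top',[P(x,y,25.7) for y in (6,-6) for x in (-1.5,1.5)])
E
```

```text
[0.4317 0.0971 0.1738]
axle [0.474  0.0555 0.078 ] eye [0.4848 0.0567 0.0945] tab [0.4829 0.0509 0.1037] [0.4825 0.0636 0.1037] [0.4827 0.0573 0.1037]
hook [0.4339 0.098  0.0965]
308 266 266 1
309 266 268 3
310 266 269 4
311 231 269 7
312 230 270 8
313 230 270 9
314 229 270 11
315 228 270 13
316 228 269 13
317 228 267 14
318 228 266 16
319 228 265 19
320 229 264 23
321 229 264 36
322 229 264 36
323 230 264 35
324 230 263 34
325 231 263 33
326 232 263 31
327 234 259 26
328 234 257 24
329 233 256 14
330 233 256 14
331 233 256 14
332 233 256 17
333 233 256 24
334 233 256 24
335 233 255 23
336 233 254 22
337 233 253 21
338 234 252 19
339 235 249 15
[0.4863 0.0568 0.078 ] axle [251.6 302.7] eyeF [array([254.4, 325.2]), array([251.8, 334.3]), array([244.3, 325.2]), array([241.4, 334.3])] top [array([256. , 338.3]), array([256.2, 342.9]), array([234.7, 338.3]), array([235.1, 342.9])]
```

```bash
python3 - <<'E'
from h import *
np.set_printoptions(precision=4,suppress=True)
for i in range(2):
  W=cam('wrist');o=telemetry.get_obs();M=R.from_quat(np.roll(o['tool_rot'],-1)).as_matrix()
  h=o['eef_pos']+M@[0,0,.0759]; print(o['eef_pos'],h,proj(W,h),M.T@(W['origin']-o['eef_pos']))
  print(atz(W,proj(W,h),h[2]), atz(W,(323,253.3),.0965), W['rotation'])
  g=cv2.cvtColor(W['img'],cv2.COLOR_RGB2GRAY)
  for y in (256,262,268): print(g[y,314:334])
E
```

```text
[0.4317 0.0971 0.1737] [0.4316 0.0972 0.0978] [321.8355 250.2916] [ 0.0825  0.0003 -0.1419]
[0.4316 0.0972 0.0978] [0.4338 0.098  0.0965] [ 0.6789 -0.1111 -0.1184  0.7161]
[109 108 108 110 108  85  80  84  83  84  84  80  84 107 108 108 104 106
 107 107]
[107 107 108 110 109  87  81  85  86  83  84  80  85 108 107 106 106 105
 106 107]
[107 107 106 108 108  80  81  84  84  84  84  80  79 106 106 106 107 106
 105 106]
[0.4317 0.0971 0.1737] [0.4316 0.0972 0.0978] [321.8549 250.2593] [ 0.0825  0.0002 -0.1419]
[0.4316 0.0972 0.0978] [0.4338 0.098  0.0965] [ 0.6789 -0.1111 -0.1184  0.7161]
[109 110 109 108 109  84  80  85  83  85  84  77  85 107 109 107 105 106
 106 107]
[107 107 109 108 109  86  81  83  85  83  83  81  83 107 109 106 106 106
 105 105]
[107 107 106 108 108  81  81  85  83  84  83  81  78 106 106 104 107 105
 104 105]
```

```bash

python3 -m crank '[{"delta_rot":[0,0,0],"xyz":[0,-0.03,0.002],"fingers":1},{"delta_rot":[0,0,0],"xyz":[0,-0.0437,0.004],"fingers":1},{"delta_rot":[0,0,0],"xyz":[0,-0.0437,0.004],"fingers":1},{"delta_rot":[0,0,0],"xyz":[-0.015,-0.0437,0.004],"fingers":1},{"delta_rot":[0,0,0],"xyz":[-0.03,-0.0437,0.004],"fingers":1},{"delta_rot":[0,0,0],"xyz":[-0.03,-0.0437,0.004],"fingers":1},{"delta_rot":[0,0,0],"xyz":[-0.03,-0.0437,0.004],"fingers":1}]' 80
python3 - <<'E'
from h import *
S=cam('side');T=cam('top')
# desired TCP now: start (.4317,.0971,.1737) shifted
go((.4317+.03+.0023,.0971-.0436+.0016,.1697),183)
b=cv2.resize(S['img'][215:275,260:340],(800,600),interpolation=cv2.INTER_CUBIC); save('crop4.png',b)
E
```

```text
t: 9.55
eef_pos: [0.4635, 0.0556, 0.1695]
tool_rot: [-0.001, -0.027, 1.0, 0.001]
contact_force: [-0.2, -0.4, -0.7]
gripper_width: 0.156
grasp_force: 78.0
t 9.65 pos [0.463  0.0553 0.1694] F [-0.4  0.2 -1.3] xyz [-0.0009 -0.0002 -0.0003] rot [ 0.08 -0.15  0.04]
```

View pics/crop4.png

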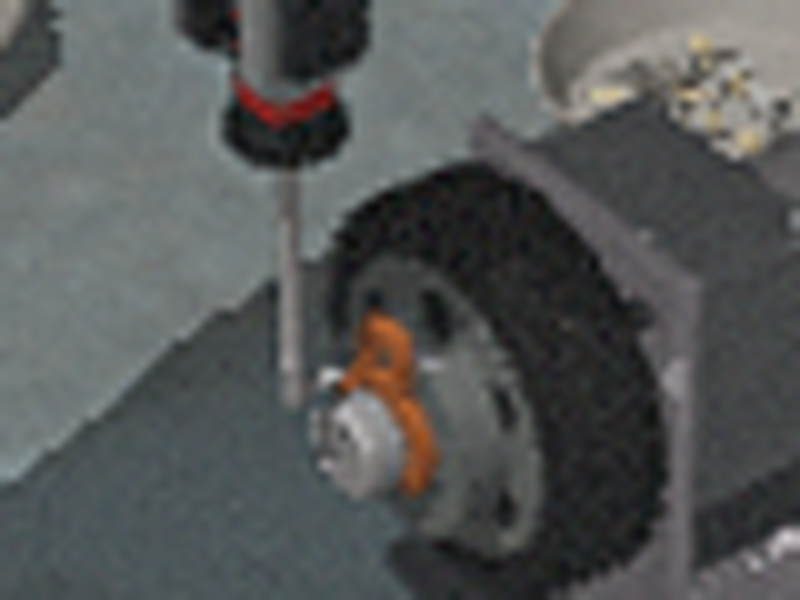

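The side crop shows the hook tip at about (335,375) pointing straight at the eye (382,352), about 10 mm short and in line. Advancing.

```bash

python3 -m crank '[{"delta_rot":[0,0,0],"xyz":[-0.004,0,0],"fingers":1},{"delta_rot":[0,0,0],"xyz":[-0.007,0,0],"fingers":1},{"delta_rot":[0,0,0],"xyz":[-0.01,0,0],"fingers":1},{"delta_rot":[0,0,0],"xyz":[-0.012,0,0],"fingers":1},{"delta_rot":[0,0,0],"xyz":[-0.012,0,0],"fingers":1}]' 80
python3 - <<'E'
from h import *
go((.475,.0559,.1697),183)
S=cam('side')
b=cv2.resize(S['img'][225:270,270:330],(800,600),interpolation=cv2.INTER_CUBIC); save('crop5.png',b)
E
```

```text
t: 10.15
eef_pos: [0.4763, 0.0556, 0.1696]
tool_rot: [-0.001, -0.026, 1.0, 0.001]
contact_force: [0.5, 0.1, -0.8]
gripper_width: 0.152
grasp_force: 78.0
t 10.15 pos [0.4763 0.0556 0.1696] F [ 0.5  0.1 -0.8] xyz [ 0.0013  0.0004 -0.0001] rot [ 0.07 -0.08 -0.  ]
```

```bash

python3 -m crank '[{"delta_rot":[0,0,0],"xyz":[-0.001,0,0],"fingers":1},{"delta_rot":[0,0,0],"xyz":[-0.002,0,0],"fingers":1},{"delta_rot":[0,0,0],"xyz":[-0.003,0,0],"fingers":1}]' 80
python3 -m crank '[{"delta_rot":[0,0,0],"xyz":[-0.001,0,0],"fingers":1},{"delta_rot":[0,0,0],"xyz":[-0.001,0,0],"fingers":1}]' 80|head -4
python3 -m crank '[{"delta_rot":[0,0,0],"xyz":[-0.001,0,0],"fingers":1},{"delta_rot":[0,0,0],"xyz":[-0.001,0,0],"fingers":1}]' 80|head -4
```

```text
t: 10.5
eef_pos: [0.4789, 0.0558, 0.1696]
tool_rot: [-0.001, -0.026, 1.0, 0.001]
contact_force: [0.1, 0.2, -0.7]
gripper_width: 0.156
grasp_force: 78.0
t: 10.7
eef_pos: [0.4796, 0.0558, 0.1695]
tool_rot: [-0.001, -0.026, 1.0, 0.001]
contact_force: [-2.5, 0.4, 1.0]
t: 10.9
eef_pos: [0.4802, 0.0559, 0.1694]
tool_rot: [-0.002, -0.026, 1.0, 0.001]
contact_force: [-4.0, 0.5, 2.4]
```

```bash

python3 -m crank '[{"delta_rot":[0,0,0],"xyz":[0.0015,0,0],"fingers":1},{"delta_rot":[0,0,0],"xyz":[0.003,0,0],"fingers":1},{"delta_rot":[0,0,0],"xyz":[0.003,0,0],"fingers":1},{"delta_rot":[0,0,0],"xyz":[0.003,0,-0.001],"fingers":1},{"delta_rot":[0,0,0],"xyz":[0.003,0,-0.002],"fingers":1},{"delta_rot":[0,0,0],"xyz":[0.003,0,-0.002],"fingers":1}]' 80
python3 -m crank '[{"delta_rot":[0,0,0],"xyz":[0,0,-0.0005],"fingers":1},{"delta_rot":[0,0,0],"xyz":[0,0,-0.001],"fingers":1},{"delta_rot":[0,0,0],"xyz":[0,0,-0.0015],"fingers":1}]' 80|head -4
python3 -m crank '[{"delta_rot":[0,0,0],"xyz":[0,0,-0.0004],"fingers":1},{"delta_rot":[0,0,0],"xyz":[0,0,-0.0008],"fingers":1}]' 80|head -4
```

```text
t: 11.5
eef_pos: [0.4783, 0.0558, 0.1719]
tool_rot: [-0.0, -0.026, 1.0, 0.001]
contact_force: [-0.5, -0.1, -0.8]
gripper_width: 0.153
grasp_force: 78.0
t: 11.8
eef_pos: [0.478, 0.0558, 0.1731]
tool_rot: [-0.001, -0.026, 1.0, 0.001]
contact_force: [-0.4, -0.8, -1.6]
t: 12.0
eef_pos: [0.4776, 0.0557, 0.1736]
tool_rot: [-0.001, -0.026, 1.0, 0.001]
contact_force: [0.4, -0.7, -3.6]
```

```bash

python3 -m crank '[{"delta_rot":[0,0,0],"xyz":[0,0,-0.0005],"fingers":1},{"delta_rot":[0,0,0],"xyz":[0,0,-0.001],"fingers":1}]' 80|head -4
python3 -m crank '[{"delta_rot":[0,0,0],"xyz":[0,0,-0.0005],"fingers":1},{"delta_rot":[0,0,0],"xyz":[0,0,-0.001],"fingers":1}]' 80|head -4
```

```text
t: 12.2
eef_pos: [0.4771, 0.0556, 0.1743]
tool_rot: [-0.002, -0.026, 1.0, 0.0]
contact_force: [0.4, 0.7, -8.4]
t: 12.4
eef_pos: [0.477, 0.0555, 0.1751]
tool_rot: [-0.002, -0.026, 1.0, 0.0]
contact_force: [1.2, -1.0, -12.9]
```

```bash

python3 -m crank '[{"delta_rot":[0,0,0],"xyz":[-0.0003,0,-0.0002],"fingers":1},{"delta_rot":[0,0,0],"xyz":[-0.0006,0,-0.0004],"fingers":1},{"delta_rot":[0,0,0],"xyz":[-0.001,0,-0.0006],"fingers":1}]' 80|head -4
python3 -m crank '[{"delta_rot":[0,0,0],"xyz":[0,0,-0.0002],"fingers":1},{"delta_rot":[0,0,0],"xyz":[0,0,-0.0004],"fingers":1},{"delta_rot":[0,0,0],"xyz":[0,0,-0.0006],"fingers":1}]' 80|head -4
```

```text
t: 12.7
eef_pos: [0.4783, 0.0555, 0.176]
tool_rot: [-0.002, -0.026, 1.0, 0.0]
contact_force: [0.0, -1.1, -14.6]
t: 13.0
eef_pos: [0.4785, 0.0556, 0.1769]
tool_rot: [-0.001, -0.026, 1.0, 0.001]
contact_force: [-0.6, -1.5, -15.0]
```

```bash

python3 -m crank '[{"delta_rot":[0,0,0],"xyz":[0,0,-0.0001],"fingers":1},{"delta_rot":[0,0,0],"xyz":[0,0,-0.0003],"fingers":1},{"delta_rot":[0,0,0],"xyz":[0,0,-0.0005],"fingers":1},{"delta_rot":[0,0,0],"xyz":[0,0,-0.0007],"fingers":1}]' 80|head -4
python3 -m crank '[{"delta_rot":[0,0,0],"xyz":[0,0,-0.0002],"fingers":1},{"delta_rot":[0,0,0],"xyz":[0,0,-0.0004],"fingers":1},{"delta_rot":[0,0,0],"xyz":[0,0,-0.0006],"fingers":1},{"delta_rot":[0,0,0],"xyz":[0,0,-0.0008],"fingers":1}]' 80|head -4
```

```text
t: 13.4
eef_pos: [0.479, 0.0559, 0.1779]
tool_rot: [-0.001, -0.026, 1.0, 0.001]
contact_force: [-2.5, -0.2, -10.7]
t: 13.8
eef_pos: [0.479, 0.056, 0.1788]
tool_rot: [-0.001, -0.026, 1.0, 0.001]
contact_force: [-2.7, -0.2, -10.0]
```

```bash

python3 -m crank '[{"delta_rot":[0,0,0],"xyz":[0.0004,0,-0.0003],"fingers":1},{"delta_rot":[0,0,0],"xyz":[0.0008,0,-0.0006],"fingers":1},{"delta_rot":[0,0,0],"xyz":[0.0008,0,-0.0009],"fingers":1},{"delta_rot":[0,0,0],"xyz":[0.0008,0,-0.0012],"fingers":1}]' 80|head -4
python3 -m crank '[{"delta_rot":[0,0,0],"xyz":[0,0,-0.0002],"fingers":1},{"delta_rot":[0,0,0],"xyz":[0,0,-0.0004],"fingers":1},{"delta_rot":[0,0,0],"xyz":[0,0,-0.0006],"fingers":1},{"delta_rot":[0,0,0],"xyz":[0,0,-0.0008],"fingers":1}]' 80|head -4
```

```text
t: 14.2
eef_pos: [0.48, 0.0563, 0.1812]
tool_rot: [0.001, -0.026, 1.0, 0.001]
contact_force: [-1.2, 0.4, -0.5]
t: 14.6
eef_pos: [0.4786, 0.0559, 0.1808]
tool_rot: [-0.0, -0.026, 1.0, 0.001]
contact_force: [-0.4, -0.4, -0.9]
```

```bash

python3 -m crank '[{"delta_rot":[0,0,0],"xyz":[0,0,-0.003],"fingers":1},{"delta_rot":[0,0,0],"xyz":[0,0,-0.007],"fingers":1},{"delta_rot":[0,0,0],"xyz":[0,0,-0.012],"fingers":1},{"delta_rot":[0,0,0],"xyz":[0,0,-0.018],"fingers":1},{"delta_rot":[0,0,0],"xyz":[0,0,-0.025],"fingers":1},{"delta_rot":[0,0,0],"xyz":[0,0,-0.032],"fingers":1},{"delta_rot":[0,0,0],"xyz":[0,0,-0.036],"fingers":1},{"delta_rot":[0,0,0],"xyz":[0,0,-0.036],"fingers":1}]' 80|head -4
python3 - <<'E'
from h import *
S=cam('side');T=cam('top');W=cam('wrist')
go((.475,.0559,.2697),183)
o=telemetry.get_obs();print(proj(S,o['eef_pos']+[.003,0,-.076]))
for n,c in (('side',S),('wrist',W),('top',T)):
  hsv=cv2.cvtColor(c['img'],cv2.COLOR_RGB2HSV);m=(hsv[...,0]>3)&(hsv[...,0]<18)&(hsv[...,1]>150)&(hsv[...,2]>70)
  k,l,st,ce=cv2.connectedComponentsWithStats(m.astype(np.uint8)); print(n,[(ce[i].round(),st[i,2:].tolist()) for i in range(1,k) if st[i,4]>12])
E
```

```text
t: 15.4
eef_pos: [0.4787, 0.0559, 0.2174]
tool_rot: [-0.0, -0.026, 1.0, 0.001]
contact_force: [-1.0, 0.4, -0.6]
t 15.55 pos [0.4781 0.0557 0.2164] F [-0.1  0.1 -0.8] xyz [ 0.0031  0.0004 -0.0533] rot [ 0.08 -0.11  0.01]
[294.53342395 230.39497975]
side [(array([233.,  55.]), [10, 10, 75]), (array([401., 150.]), [18, 15, 190]), (array([299., 235.]), [9, 18, 63])]
wrist [(array([310., 259.]), [19, 24, 296]), (array([335., 258.]), [19, 24, 270])]
top [(array([297.,  99.]), [19, 14, 120]), (array([198., 183.]), [8, 3, 17])]
```

```bash

python3 -m crank '[{"delta_rot":[0,0,0],"xyz":[0,0,-0.01],"fingers":1},{"delta_rot":[0,0,0],"xyz":[0,0.005,-0.025],"fingers":1},{"delta_rot":[0,0,0],"xyz":[0,0.02,-0.032],"fingers":1},{"delta_rot":[0,0,0],"xyz":[0,0.04,-0.034],"fingers":1},{"delta_rot":[0,0,0],"xyz":[0,0.06,-0.034],"fingers":1},{"delta_rot":[0,0,0],"xyz":[0,0.085,-0.034],"fingers":1},{"delta_rot":[0,0,0],"xyz":[0,0.11,-0.034],"fingers":1},{"delta_rot":[0,0,0],"xyz":[0,0.13,-0.034],"fingers":1},{"delta_rot":[0,0,0],"xyz":[0,0.145,-0.034],"fingers":1},{"delta_rot":[0,0,0],"xyz":[0,0.15,-0.034],"fingers":1}]' 80|head -4
python3 - <<'E'
from h import *
np.set_printoptions(precision=4,suppress=True)
T=cam('top');S=cam('side');W=cam('wrist')
C={'top':T,'side':S,'wrist':W}
for n in C:
  for d in cut_out(n,'dish'):
    ys,xs=np.nonzero(d['pixels']); (ex,ey),sz,_=cv2.fitEllipse(cv2.convexHull(np.c_[xs,ys].astype(np.int32)))
    print(n,round(d['score'],2),np.round(d['pixel']),'ell',round(ex,1),round(ey,1),np.round(sz,1),atz(C[n],(ex,ey),.016), atz(C[n],d['pixel'],.012))
g=cv2.cvtColor(cv2.imread('pics/top0.png'),cv2.COLOR_BGR2GRAY)[215:290,175:250]
print('hough',cv2.HoughCircles(cv2.resize(g,None,fx=4,fy=4,interpolation=cv2.INTER_CUBIC),cv2.HOUGH_GRADIENT,2,60,param1=60,param2=30,minRadius=60,maxRadius=95))
go((.495,.325,.25),183)
o=telemetry.get_obs();print(o['q'][6])
for n,c in (('side',S),('wrist',W)):
  hsv=cv2.cvtColor(c['img'],cv2.COLOR_RGB2HSV);m=(hsv[...,0]>3)&(hsv[...,0]<18)&(hsv[...,1]>150)&(hsv[...,2]>70)
  k,l,st,ce=cv2.connectedComponentsWithStats(m.astype(np.uint8)); print(n,[(ce[i].round(),st[i,2:].tolist()) for i in range(1,k) if st[i,4]>12])
E
```

```text
t: 16.55
eef_pos: [0.4702, 0.2071, 0.2511]
tool_rot: [-0.001, -0.027, 1.0, 0.001]
contact_force: [-0.4, 0.6, 0.0]
top 0.97 [275. 185.] ell 275.8 186.5 [37.1 38.5] [0.6597 0.1886 0.016 ] [0.6651 0.1906 0.012 ]
side 0.78 [242. 218.] ell 242.7 216.8 [25.8 37.5] [0.5002 0.3182 0.016 ] [0.4991 0.3207 0.012 ]
side 0.66 [332. 218.] ell 331.6 220.1 [20.2 38.2] [0.6642 0.1931 0.016 ] [0.6743 0.2063 0.012 ]
side 0.6 [248. 155.] ell 248.1 161.0 [14.3 35.2] [0.641  0.5634 0.016 ] [0.6615 0.6041 0.012 ]
side 0.22 [392. 371.] ell 387.5 368.6 [ 85.3 149.1] [ 0.4936 -0.1966  0.016 ] [ 0.4989 -0.203   0.012 ]
wrist 0.63 [452. 227.] ell 450.4 226.9 [ 89.3 100.6] [0.5008 0.3256 0.016 ] [0.5023 0.3287 0.012 ]
hough [[[167.  141.   70.6]]]
t 16.85 pos [0.4707 0.2042 0.2509] F [-0.5  1.  -0.9] xyz [-0.0304  0.1194  0.0009] rot [ 0.06 -0.09 -0.09]
1.1419574767714444
side [(array([401., 150.]), [18, 16, 186]), (array([253., 183.]), [8, 17, 63]), (array([401., 178.]), [4, 5, 15])]
wrist [(array([572.,  95.]), [92, 185, 3502]), (array([557.,  96.]), [5, 8, 18]), (array([311., 259.]), [17, 23, 261]), (array([336., 258.]), [20, 23, 262])]
```

```bash

python3 -m crank '[{"delta_rot":[0,0,0],"xyz":[-0.005,0.02,0],"fingers":1},{"delta_rot":[0,0,0],"xyz":[-0.012,0.045,0],"fingers":1},{"delta_rot":[0,0,0],"xyz":[-0.02,0.07,0.01],"fingers":1},{"delta_rot":[0,0,0],"xyz":[-0.025,0.095,0.02],"fingers":1},{"delta_rot":[0,0,0],"xyz":[-0.03,0.11,0.035],"fingers":1},{"delta_rot":[0,0,0],"xyz":[-0.0304,0.1174,0.055],"fingers":1},{"delta_rot":[0,0,0],"xyz":[-0.0304,0.1174,0.07],"fingers":1},{"delta_rot":[0,0,0],"xyz":[-0.0304,0.1174,0.08],"fingers":1},{"delta_rot":[0,0,0],"xyz":[-0.0304,0.1174,0.08],"fingers":1},{"delta_rot":[0,0,0],"xyz":[-0.0304,0.1174,0.08],"fingers":1}]' 80|head -4
python3 - <<'E'
from h import *
np.set_printoptions(precision=4,suppress=True)
T=cam('top');S=cam('side');W=cam('wrist')
go((.495,.323,.12),183)
for n,c in (('side',S),('wrist',W)):
  for d in cut_out(n,'dish'):
    ys,xs=np.nonzero(d['pixels']); (ex,ey),sz,_=cv2.fitEllipse(cv2.convexHull(np.c_[xs,ys].astype(np.int32)))
    print(n,round(d['score'],2),'ell',round(ex,1),round(ey,1),np.round(sz,1),[xs.min(),xs.max(),ys.min(),ys.max()],atz(c,(ex,ey),.016))
  hsv=cv2.cvtColor(c['img'],cv2.COLOR_RGB2HSV);m=(hsv[...,0]>3)&(hsv[...,0]<18)&(hsv[...,1]>150)&(hsv[...,2]>70)
  k,l,st,ce=cv2.connectedComponentsWithStats(m.astype(np.uint8)); print(n,[(ce[i].round(),st[i,2:].tolist()) for i in range(1,k) if st[i,4]>12])
save('w6.png',W['img'])
E
```

```text
t: 17.85
eef_pos: [0.4949, 0.3244, 0.1714]
tool_rot: [-0.001, -0.026, 1.0, 0.001]
contact_force: [0.3, -0.1, -0.5]
t 18.0 pos [0.4951 0.3246 0.172 ] F [ 0.2  0.2 -1.4] xyz [ 0.0002 -0.0017  0.052 ] rot [ 0.14 -0.01 -0.02]
side 0.78 ell 331.1 220.0 [20.4 39.1] [np.int64(313), np.int64(351), np.int64(210), np.int64(230)] [0.6634 0.1941 0.016 ]
side 0.64 ell 242.8 216.5 [26.  37.7] [np.int64(224), np.int64(261), np.int64(204), np.int64(229)] [0.501  0.3191 0.016 ]
side [(array([401., 150.]), [18, 15, 181]), (array([241., 190.]), [4, 9, 18])]
wrist 0.97 ell 144.0 383.4 [ 72.5 103.6] [np.int64(95), np.int64(194), np.int64(346), np.int64(419)] [0.6499 0.1864 0.016 ]
wrist 0.87 ell 321.7 218.2 [118.6 123.5] [np.int64(260), np.int64(383), np.int64(160), np.int64(277)] [0.5006 0.3251 0.016 ]
wrist [(array([471.,  88.]), [108, 164, 2907]), (array([586.,  53.]), [12, 108, 252]), (array([571., 137.]), [51, 33, 239]), (array([310., 255.]), [19, 23, 222]), (array([332., 262.]), [15, 19, 194])]
```

View pics/w6.png

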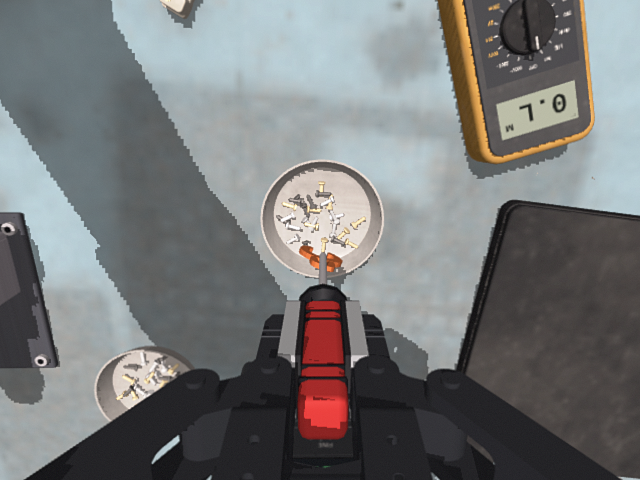

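The wrist view shows the clip on the hook at (322,258), over the dish at (322,218) and laterally centred on it. Lowering.

```bash

python3 -m crank '[{"delta_rot":[0,0,0],"xyz":[0,0,0.01],"fingers":1},{"delta_rot":[0,0,0],"xyz":[0,0,0.022],"fingers":1},{"delta_rot":[0,0,0],"xyz":[0,0,0.034],"fingers":1},{"delta_rot":[0,0,0],"xyz":[0,0,0.044],"fingers":1},{"delta_rot":[0,0,0],"xyz":[0,0,0.052],"fingers":1},{"delta_rot":[0,0,0],"xyz":[0,0,0.058],"fingers":1},{"delta_rot":[0,0,0],"xyz":[0,0,0.062],"fingers":1},{"delta_rot":[0,0,0],"xyz":[0,0,0.065],"fingers":1},{"delta_rot":[0,0,0],"xyz":[0,0,0.065],"fingers":1}]' 80|head -4
```

```text
t: 19.0
eef_pos: [0.4944, 0.3245, 0.1058]
tool_rot: [-0.001, -0.026, 1.0, 0.001]
contact_force: [-0.1, -0.7, -0.0]
```

```bash
python3 - <<'E'
from h import *
S=cam('side');W=cam('wrist')
go((.495,.323,.104),183)
for n,c in (('side',S),('wrist',W)):
  hsv=cv2.cvtColor(c['img'],cv2.COLOR_RGB2HSV);m=(hsv[...,0]>3)&(hsv[...,0]<18)&(hsv[...,1]>150)&(hsv[...,2]>70)
  k,l,st,ce=cv2.connectedComponentsWithStats(m.astype(np.uint8)); print(n,[(ce[i].round(),st[i,2:].tolist()) for i in range(1,k) if st[i,4]>12])
E
```

```text
t 19.1 pos [0.4946 0.3247 0.1063] F [-0.5 -0.4 -0.8] xyz [-0.0003 -0.0017  0.0022] rot [ 0.1  -0.07  0.01]
side [(array([401., 150.]), [18, 15, 180])]
wrist [(array([520., 100.]), [162, 186, 5426]), (array([311., 254.]), [17, 24, 218]), (array([334., 262.]), [18, 20, 224])]
```

```bash

python3 -m crank '[{"delta_rot":[0,0,0],"xyz":[0,0,0.0015],"fingers":1},{"delta_rot":[0,0,0],"xyz":[0,0,0.003],"fingers":1},{"delta_rot":[0,0,0],"xyz":[0,0,0.003],"fingers":1},{"delta_rot":[0,0,0],"xyz":[0,0,0.003],"fingers":1}]' 80|head -4
python3 - <<'E'
from h import *
W=cam('wrist')
go((.495,.323,.104),183)
for n,c in (('wrist',W),):
  hsv=cv2.cvtColor(c['img'],cv2.COLOR_RGB2HSV);m=(hsv[...,0]>3)&(hsv[...,0]<18)&(hsv[...,1]>150)&(hsv[...,2]>70)
  k,l,st,ce=cv2.connectedComponentsWithStats(m.astype(np.uint8)); print(n,[(ce[i].round(),st[i,:4].tolist()) for i in range(1,k) if st[i,4]>12])
E
```

```text
t: 19.5
eef_pos: [0.4944, 0.3245, 0.103]
tool_rot: [-0.001, -0.026, 1.0, 0.001]
contact_force: [0.3, -0.3, -1.3]
t 19.55 pos [0.4944 0.3245 0.103 ] F [-0.6  0.7 -0.4] xyz [-0.0005 -0.0016 -0.001 ] rot [ 0.08 -0.09  0.01]
wrist [(array([522., 100.]), [479, 0, 161, 187]), (array([311., 256.]), [302, 246, 17, 25]), (array([334., 264.]), [327, 254, 18, 20])]
```

```bash

python3 -m crank '[{"delta_rot":[0,0,0],"xyz":[0.002,0,0],"fingers":1},{"delta_rot":[0,0,0],"xyz":[0.004,0,0],"fingers":1},{"delta_rot":[0,0,0],"xyz":[0.006,0,0],"fingers":1},{"delta_rot":[0,0,0],"xyz":[0.008,0,0],"fingers":1},{"delta_rot":[0,0,0],"xyz":[0.011,0,0],"fingers":1},{"delta_rot":[0,0,0],"xyz":[0.014,0,0],"fingers":1},{"delta_rot":[0,0,0],"xyz":[0.018,0,0],"fingers":1},{"delta_rot":[0,0,0],"xyz":[0.022,0,0],"fingers":1},{"delta_rot":[0,0,0],"xyz":[0.022,0,0],"fingers":1}]' 80|head -4
python3 - <<'E'
from h import *
S=cam('side');W=cam('wrist');T=cam('top')
go((.495,.323,.104),183)
for n,c in (('wrist',W),('side',S),('top',T)):
  hsv=cv2.cvtColor(c['img'],cv2.COLOR_RGB2HSV);m=(hsv[...,0]>3)&(hsv[...,0]<18)&(hsv[...,1]>150)&(hsv[...,2]>70)
  k,l,st,ce=cv2.connectedComponentsWithStats(m.astype(np.uint8)); print(n,[(ce[i].round(),st[i,:5].tolist()) for i in range(1,k) if st[i,4]>8])
  print([(d['pixel'],d['score'],[v for a in np.nonzero(d['pixels']) for v in (a.min(),a.max())]) for d in cut_out(n,'dish')])
E
```

```text
t: 20.45
eef_pos: [0.4716, 0.3234, 0.1029]
tool_rot: [-0.001, -0.027, 1.0, 0.001]
contact_force: [0.0, -0.2, 0.2]
t 20.6 pos [0.4725 0.3234 0.1031] F [ 1.1 -0.5 -1.5] xyz [-0.0225 -0.0016 -0.001 ] rot [ 0.08 -0.08  0.01]
wrist [(array([510., 119.]), [464, 0, 176, 229, 6408]), (array([311., 267.]), [302, 263, 17, 9, 111]), (array([336., 269.]), [327, 264, 19, 10, 118])]
[([320.8, 270.6], 0.95, [np.int64(221), np.int64(327), np.int64(246), np.int64(397)]), ([160.5, 454.9], 0.49, [np.int64(448), np.int64(462), np.int64(153), np.int64(165)])]
side [(array([236.,  56.]), [233, 52, 6, 7, 24]), (array([401., 150.]), [393, 142, 18, 15, 178]), (array([401., 178.]), [399, 176, 4, 4, 15]), (array([237., 217.]), [233, 213, 9, 9, 12])]
[([330.7, 219.4], 0.97, [np.int64(211), np.int64(229), np.int64(314), np.int64(350)]), ([243.0, 216.3], 0.94, [np.int64(205), np.int64(229), np.int64(224), np.int64(261)])]
top [(array([297.,  99.]), [287, 91, 19, 13, 121]), (array([198., 183.]), [195, 182, 8, 3, 13])]
[([219.6, 260.3], 0.96, [np.int64(236), np.int64(273), np.int64(199), np.int64(233)]), ([276.2, 184.4], 0.92, [np.int64(169), np.int64(204), np.int64(256), np.int64(294)])]
```

```bash
python3 - <<'E'
from h import *
np.set_printoptions(precision=4,suppress=True)
W=cam('wrist');S=cam('side')
o=telemetry.get_obs();h=o['eef_pos']+[.003,.0005,-.0759];print('hook',h,proj(W,h),proj(S,h),'tip',proj(W,h+[.01,0.0005,.001]),proj(S,h+[.01,0.0005,.001]))
for z in (.005,.02,.035): print(z,atz(W,(311,267),z),atz(W,(336,269),z),atz(S,(237,217),z))
for c,x0,x1,y0,y1 in ((W,290,360,215,300),(S,222,264,200,232)):
  for y in range(y0,y1,2 if c is W else 1):
    r=''
    hs=cv2.cvtColor(c['img'],cv2.COLOR_RGB2HSV)
    for x in range(x0,x1,1):
      H,s,v=hs[y,x].astype(int); r+= 'O' if 3<H<18 and s>150 and v>60 else 'R' if (H<=3 or H>172) and s>130 and v>60 else '#' if v<50 else '+' if v<110 else '.'
    print(y,r)
E
```

```text
hook [0.4755 0.3238 0.0271] [322.263  255.5666] [231.4465 214.9714] tip [322.2065 273.2303] [235.2598 213.1731]
0.005 [0.4919 0.3179 0.005 ] [0.4924 0.3331 0.005 ] [0.4954 0.3403 0.005 ]
0.02 [0.4856 0.318  0.02  ] [0.4861 0.3322 0.02  ] [0.4866 0.3192 0.02  ]
0.035 [0.4792 0.3181 0.035 ] [0.4797 0.3313 0.035 ] [0.4777 0.2981 0.035 ]
215 ......................................................................
217 ......................................................................
219 ......................................................................
221 ......................................................................
223 .......................++++++++++++++++++++...........................
225 ............+++++++++++++++++++++++++++++++++++++++++.................
227 ......++++++++++++++..........................++++++++++++++..........
229 .++++++++++.........+.........................+.....+++++++++++++.....
231 +++++++...................................................+++++++++++.
233 ++++............................................................++++++
235 ..........
[... 3264 characters left out ...]
...++++........O....+++++.+++++++++....+++
218 ...++++.........O..+++++...+++++++++...+++
219 ....++...........O.+++...........+....++++
220 ....++.......++.+.O++................+++++
221 .....+.........++++O+..+............++++++
222 ...............+#++++++...........++++++++
223 ......+.......+++..+++........+.++++++++++
224 ......+++..........+++....+.+.++++++++++++
225 .......+++++.......+.......+++++++++++++++
226 ........+++++++++++++++++++++++++++++++.++
227 .........+++++++++++++++++++++++.++++..+++
228 ...........+++++++++++++++++++++++++.+++++
229 ..............+++++++++++++...+.+....+++++
230 .................++++.+++++.+.......++++++
231 ....................................++++++
```

```bash

python3 -m crank '[{"delta_rot":[0,0,0],"xyz":[0.002,0,0],"fingers":1},{"delta_rot":[0,0,0],"xyz":[0.004,0,0],"fingers":1},{"delta_rot":[0,0,0],"xyz":[0.006,0,0],"fingers":1},{"delta_rot":[0,0,0],"xyz":[0.008,0,0],"fingers":1},{"delta_rot":[0,0,0],"xyz":[0.01,0,0],"fingers":1},{"delta_rot":[0,0,0],"xyz":[0.01,0,0],"fingers":1}]' 80|head -4
cat > map.py <<'E'
from h import *
np.set_printoptions(precision=4,suppress=True)
W=cam('wrist');S=cam('side')
o=telemetry.get_obs();h=o['eef_pos']+[.003,.0005,-.0759];print(o['t'],o['contact_force'],'hook',h,proj(W,h),proj(S,h),'tip',proj(W,h+[.01,0.0005,.001]),proj(S,h+[.01,0.0005,.001]))
for n,c in (('W',W),('S',S)):
  p=proj(c,(.501,.323,.01)); x0,x1=int(p[0])-(60 if c is W else 22),int(p[0])+(60 if c is W else 22); y0,y1=int(p[1])-(60 if c is W else 16),min(480,int(p[1])+(60 if c is W else 16))
  print(n,x0,y0); st=2 if c is W else 1
  hs=cv2.cvtColor(c['img'],cv2.COLOR_RGB2HSV)
  for y in range(y0,y1,2*st if c is W else 1):
    r=''
    for x in range(x0,x1,st):
      H,s,v=hs[y,x].astype(int); r+= 'O' if 3<H<18 and s>150 and v>60 else 'R' if (H<=3 or H>172) and s>130 and v>60 else '#' if v<50 else '+' if v<110 else '.'
    print(y,r)
E
python3 map.py
```

```text
t: 21.45
eef_pos: [0.462, 0.3229, 0.103]
tool_rot: [-0.001, -0.026, 1.0, 0.001]
contact_force: [-0.3, 0.0, -0.2]
21.55 [-0.401  -0.2875 -0.1881] hook [0.4654 0.3234 0.0272] [322.2421 256.4295] [227.4919 216.3977] tip [322.1766 274.0843] [231.3373 214.5853]
W 258 240
240 ............................................................
244 ....................++++++.....+...+...+++++................
248 ...............+++++++........................++++..........
252 ............++++.................................++++.......
256 .........+++++......................................++++....
260 .......++++.......................+....................+++..
264 .....++++...................OOO....OO...................++++
268 ...++++...............OOOOOOOOO....OOOOOOO................++
272 ..++++...................+OOO.+...+++OOOOOOO...............+
276 +++++...........+++..........++...+++.......................
280 ++++........+..+++.+.....+........++........................
284 ++++.............+++.++...+....+##+.........................
288 +..................++.+..###############.........
[... 1994 characters left out ...]
+++++..+++++++
219 ......++......O...+...++......+++..+++++++++
220 ......++.......O++....................++++++
221 .......+........O++++++..+............++++++
222 ................OO+.+++++...........++++++++
223 ........+.......+OO..+++........+.++++++++++
224 ........+++.......+..+++....+.+.++++++++++++
225 .........+++++..............++++++++++++++++
226 ..........++++++++++++++++++++++++++++++++++
227 ...........+++++++++++++++++++++++.++++..+++
228 .............+++++++++++++++++++++++++.+++++
229 ................+++++++++++++...+.+...++++++
230 ...................++++.+++++.+.......++++++
231 .....................................+++++++
232 ....................................++++++++
```

```bash

python3 -m crank '[{"delta_rot":[0,0,0],"xyz":[-0.003,0,0],"fingers":1},{"delta_rot":[0,0,0],"xyz":[-0.007,0,0],"fingers":1},{"delta_rot":[0,0,0],"xyz":[-0.011,0,0],"fingers":1},{"delta_rot":[0,0,0],"xyz":[-0.015,0,0],"fingers":1},{"delta_rot":[0,0,0],"xyz":[-0.019,0,0],"fingers":1},{"delta_rot":[0,0,0],"xyz":[-0.023,0,0],"fingers":1},{"delta_rot":[0,0,0],"xyz":[-0.027,0,0],"fingers":1},{"delta_rot":[0,0,0],"xyz":[-0.027,0,0],"fingers":1}]' 80|head -4
python3 map.py
```

```text
t: 22.35
eef_pos: [0.4901, 0.3242, 0.103]
tool_rot: [-0.001, -0.026, 1.0, 0.001]
contact_force: [0.0, -0.5, 0.3]
22.45 [ 0.2648  0.6566 -0.0805] hook [0.4924 0.3247 0.027 ] [322.3866 254.3565] [237.9189 212.5962] tip [322.3355 272.0413] [241.6797 210.8212]
W 258 197
197 ..................++++++++++++......+++++++++++.............
201 ..............+++++++.....+.................++++++++........
205 ..........+++++++................................++++++.....
209 ........++++++......................................++++++..
213 ......+++++...........................................++++++
217 ....+++++...............................................++++
221 ..++++++..................................................++
225 .+++++.......................+.............................+
229 +++++.........................+.............................
233 ++++............+.+......OOOO+......+.......................
237 +++................+...O..OO................................
241 +..................+.++OO.++...........OOO..................
245 ...................+.++..+..+..........OOO.......
[... 1994 characters left out ...]
OO.++..+...+++
219 ......++.............+OO......OO+..+....++++
220 ......++..................O............+++++
221 .......+.........++++++..+............++++++
222 .................++.++++.O..........++++++++
223 ........+.......+++.O+++........+.++++++++++
224 ........+++..........+++....+.+.+++++++++++.
225 .........+++++.......+.......+++++++++++++.+
226 ..........+++++++++++++++++++++++++++++++.++
227 ...........+++++++++++++++++++++++.++++...++
228 .............+++++++++++++++++++++++++...+++
229 ................+++++++++++++...+.+.....++++
230 ...................++++.+++++.+........+++++
231 .......................................+++++
232 ......................................++++++
```

```bash

python3 -m crank '[{"delta_rot":[0,0,0],"xyz":[0,0,-0.002],"fingers":1},{"delta_rot":[0,0,0],"xyz":[0,0,-0.005],"fingers":1},{"delta_rot":[0,0,0],"xyz":[0,0,-0.01],"fingers":1},{"delta_rot":[0,0,0],"xyz":[0,0,-0.02],"fingers":1},{"delta_rot":[0,0,0],"xyz":[0,0,-0.035],"fingers":1},{"delta_rot":[0,0,0],"xyz":[0,0,-0.05],"fingers":1},{"delta_rot":[0,0,0],"xyz":[0,0,-0.06],"fingers":1},{"delta_rot":[0,0,0],"xyz":[0,0,-0.06],"fingers":1}]' 80|head -4
python3 map.py; python3 -c "
from h import *
c=cam('wrist')
hs=cv2.cvtColor(c['img'],cv2.COLOR_RGB2HSV);m=(hs[...,0]>3)&(hs[...,0]<18)&(hs[...,1]>150)&(hs[...,2]>60);m[:,:240]=0;m[:,400:]=0;m[:120]=0
ys,xs=np.nonzero(m);print(xs.min(),xs.max(),ys.min(),ys.max(),atz(c,(xs.mean(),ys.mean()),.006),atz(c,(xs.mean(),ys.max()),.006),atz(c,(xs.mean(),ys.min()),.006))
print([(d['pixel'],atz(c,d['pixel'],.01),d['score']) for d in search_frame('wrist','dish')],[(d['pixel'],d['score']) for d in search_frame('wrist','clip')])"
```

```text
t: 23.25
eef_pos: [0.4906, 0.3249, 0.1653]
tool_rot: [0.001, -0.026, 1.0, 0.002]
contact_force: [-0.9, -0.1, -0.1]
23.35 [-0.6422 -1.0141 -1.0719] hook [0.4925 0.3247 0.0873] [320.686  251.9447] [235.4356 189.9204] tip [320.6478 269.5113] [239.3368 188.177 ]
W 257 164
164 ............................................................
168 ............................................................
172 ........................+++++++++++++++++...................
176 ...................++++++++...........++++++++..............
180 ...............++++++.......................++++++..........
184 ............++++++.............................+++++........
188 ..........+++++...................................++++......
192 .........++++.......................................++++....
196 .......++++...........................................+.++..
200 ......++++....................+.............................
204 .....++++..........+.......OO++............................+
208 ....++.....................OO...............................
212 .....................+++.O..+........OOO.......
[... 2281 characters left out ...]
+++....+.+.+++++++++++.
225 .........+++++..............++++++++++++++..
226 ..........+++++++++++++++++++++++++++++++...
227 ...........+++++++++++++++++++++++.++++.....
228 .............+++++++++++++++++++++++++......
229 ................+++++++++++++...+.+.........
230 ...................++++.+++++.+............+
231 ..........................................++
232 .........................................+++
304 338 206 252 [0.50583707 0.3244782  0.006     ] [0.52139241 0.32529244 0.006     ] [0.4860918  0.32344477 0.006     ]
[([129.0, 386.0], array([0.6450514 , 0.17483386, 0.01      ]), 0.89), ([323.3, 229.2], array([0.50219272, 0.3261192 , 0.01      ]), 0.68)] [([322.3, 233.6], 0.95)]
```

```bash
python3 -c "
from h import *
go((.465,0.0,.26),173);go((.4544,-.2022,.25),164.6)
a=cv2.imread('pics/w5.png');b=cv2.imread('pics/w6.png');w3=cv2.imread('pics/w4.png')
for q in (a,b):
  r=cv2.matchTemplate(q[280:450,285:365],w3[288:442,293:357],cv2.TM_CCOEFF_NORMED);print(cv2.minMaxLoc(r)[1],cv2.minMaxLoc(r)[3])
"
python3 -m crank '[{"delta_rot":[0,0,0],"xyz":[0,0,-0.04],"fingers":1},{"delta_rot":[0,0,0],"xyz":[0,-0.02,-0.08],"fingers":1},{"delta_rot":[0,0,0],"xyz":[0,-0.06,-0.095],"fingers":1},{"delta_rot":[0,0,0],"xyz":[0.003,-0.10,-0.095],"fingers":1},{"delta_rot":[0,0,2],"xyz":[0.005,-0.14,-0.095],"fingers":1},{"delta_rot":[0,0,4],"xyz":[0.007,-0.18,-0.095],"fingers":1},{"delta_rot":[0,0,6],"xyz":[0.008,-0.22,-0.095],"fingers":1},{"delta_rot":[0,0,8],"xyz":[0.009,-0.26,-0.095],"fingers":1},{"delta_rot":[0,0,10],"xyz":[0.009,-0.30,-0.095],"fingers":1},{"delta_rot":[0,0,10],"xyz":[0.009,-0.325,-0.095],"fingers":1}]' 80|head -4
python3 -c "
from h import *
go((.4544,-.2022,.25),164.6)"
```

```text
t 23.5 pos [0.489  0.3239 0.1623] F [ 0.4 -0.1  0.1] xyz [ 0.0413 -0.3221 -0.0978] rot [ 0.02 -0.16 10.02]
t 23.5 pos [0.489  0.3239 0.1623] F [ 0.4 -0.1  0.1] xyz [ 0.0625 -0.5235 -0.0879] rot [ 1.000e-02 -1.600e-01  1.842e+01]
0.9172816872596741 (8, 8)
0.7339937686920166 (8, 8)
t: 24.5
eef_pos: [0.4971, -0.0044, 0.2572]
tool_rot: [-0.001, 0.063, 0.998, 0.0]
contact_force: [-0.4, 0.3, -0.6]
t 24.5 pos [ 0.4971 -0.0044  0.2572] F [-0.4  0.3 -0.6] xyz [ 0.0175 -0.2016  0.0072] rot [-0.   -0.14  8.17]
```

```bash

python3 -m crank '[{"delta_rot":[0,0,2],"xyz":[0.004,-0.04,0.002],"fingers":1},{"delta_rot":[0,0,4],"xyz":[0.008,-0.08,0.004],"fingers":1},{"delta_rot":[0,0,6],"xyz":[0.012,-0.12,0.007],"fingers":1},{"delta_rot":[0,0,8.2],"xyz":[0.015,-0.16,0.007],"fingers":1},{"delta_rot":[0,0,8.2],"xyz":[0.017,-0.19,0.007],"fingers":1},{"delta_rot":[0,0,8.2],"xyz":[0.0175,-0.2016,0.007],"fingers":1},{"delta_rot":[0,0,8.2],"xyz":[0.0175,-0.2016,0.007],"fingers":1},{"delta_rot":[0,0,8.2],"xyz":[0.0175,-0.2016,0.007],"fingers":1}]' 80|head -4
python3 -c "
from h import *
cam('wrist');cam('wrist');go((.4544,-.2022,.25),164.6)"
```

```text
t: 25.3
eef_pos: [0.4561, -0.1976, 0.25]
tool_rot: [-0.001, 0.132, 0.991, 0.001]
contact_force: [0.8, 0.2, -0.7]
t 25.4 pos [ 0.4564 -0.1971  0.2501] F [-0.2  0.9 -1. ] xyz [ 0.0006 -0.0054  0.0001] rot [ 0.08 -0.14  0.38]
```

```bash

python3 -m crank '[{"delta_rot":[0,0,0.3],"xyz":[0.0006,-0.0054,0.03],"fingers":1},{"delta_rot":[0,0,0.3],"xyz":[0.0006,-0.0054,0.06],"fingers":1},{"delta_rot":[0,0,0.3],"xyz":[0.0006,-0.0054,0.08],"fingers":1},{"delta_rot":[0,0,0.3],"xyz":[0.0006,-0.0054,0.085],"fingers":1},{"delta_rot":[0,0,0.3],"xyz":[0.0006,-0.0054,0.085],"fingers":1},{"delta_rot":[0,0,0.3],"xyz":[0.0006,-0.0054,0.085],"fingers":1}]' 80|head -4
python3 -c "
from h import *
W=cam('wrist');go((.4544,-.2022,.0905),164.6)
hs=cv2.cvtColor(W['img'],cv2.COLOR_RGB2HSV)
for y in range(200,300,3):
  print(y,''.join('B' if 100<hs[y,x][0]<125 and hs[y,x][1]>150 and hs[y,x][2]>60 else '#' if hs[y,x][2]<60 else '.' if hs[y,x][1]<90 else 'o' for x in range(285,365)))
"
```

```text
t: 26.0
eef_pos: [0.4546, -0.2037, 0.1663]
tool_rot: [-0.0, 0.134, 0.991, 0.001]
contact_force: [1.0, -0.1, -0.9]
t 26.05 pos [ 0.4547 -0.2038  0.1665] F [ 0.1  0.8 -0.6] xyz [0.0007 0.0014 0.076 ] rot [ 0.06  0.01 -0.05]
200 ..................................oooooo.oo.o.oooooooooooooooooooooooooo...ooooo
203 BBBBBBBBBBBBBBBBBBBBBBBBBBBBBBBBBBBBBBBBBBBBBBBBBBBBBBBBBBBBBBBBBBBBBBBBBBBBBBBB
206 BBBBBBBBBBBBBBBBBBBBBBBBBBBBBBBBBBBBBBBBBBBBBBBBBBBBBBBBBBBBBBBBBBBBBBBBBBBBBBBB
209 BBBBBBBBBBBBBBBBBBBBBBBBBBBBBBBBBBBBBBBBBBBBBBBBBBBBBBBBBBBBBBBBBBBBBBBBBBBBBBBB
212 BBBBBBBBBBBBBBBBBBBBBBBBBBBBBBBBBBBBBBBBBBBBBBBBBBBBBBBBBBBBBBBBBBBBBBBBBBBBBBBB
215 BBBBBBBBBBBBBBBBBBBBBBBBBBBBBBBBBBBBBBBBBBBBBBBBBBBBBBBBBBBBBBBBBBBBBBBBBBBBBBBB
218 BBBBBBBBBBBBBBBBBBBBBBBBBBBBBBBBBBBBBBBBBBBBBBBBBBBBBBBBBBBBBBBBBBBBBBBBBBBBBBBB
221 BBBBBBBBBBBBBBBBBBBBBBBBBBBBBBBBBBBBBBBBBBBBBBBBBBBBBBBBBBBBBBBBBBBBBBBBBBBBBBBB
224 BBBBBBBBBBBBBBBBBBBBBBBBBBBBBBBBBBBBBBBBBBBBBBBBBBBBBBBBBBBBBBBBBBBBBBBBBBBBBBBB
227 BBBBBBBBBBBBBBBBBBBBBBBBBBBBBBBBBBBBBBBBBBBBBBBBBBBBBBBBBBBBBBBBBBBBBBBBBBBBBBBB
230 BBBBBBBBBBBBBBBBBBBBBBBB
[... 1311 characters left out ...]
BBBBBBBBBBBBBBBBBBBB
278 BBBBBBBBBBBBBBBBBBBBBBBBBBBBBBBBBB........oBBBBBBBBBBBBBBBBBBBBBBBBBBBBBBBBBBBBB
281 BBBBBBBBBBBBBBBBBBBBBBBBBBBBBBBBBo........oBBBBBBBBBBBBBBBBBBBBBBBBBBBBBBBBBBBBB
284 BBBBBBBBBBBBBBBBBBBBBBBBBBBBBBBBBo..######oBBBBBBBBBBBBBBBBBBBBBBBBBBBBBBBBBBBBB
287 BBBBBBBBBBBBBBBBBBBBBBBBo###########################BBBBBBBBBBBBBBBBBBBBBBBBBBBB
290 BBBBBBBBBBBBBBBBBBBBB##################################BBBBBBBBBBBBBBBBBBBBBBBBB
293 BBBBBBBBBBBBBBBBBB###############...#######################BBBBBBBBBBBBBBBBBBBBB
296 BBBBBBBBBBBBBBB#############.##....##########################oBBBBBBBBBBBBBBBBBB
299 BBBBBBBBBBBBBB#############..#################################BBBBBBBBBBBBBBBBBB
```

```bash

python3 -c "
from h import *
W=cam('wrist');o=telemetry.get_obs();p=atz(W,(327.5,242),.072);b=atz(W,(327.5,233),.072);f=atz(W,(327.5,260.5),.072);print('slot',p,b,f,np.linalg.norm(b-f),o['eef_pos'],'hook guess',o['eef_pos']+[.0029,-.0008,0])"
python3 -m crank '[{"delta_rot":[0,0,0],"xyz":[0.0007,0.002,0],"fingers":1},{"delta_rot":[0,0,0],"xyz":[0.0007,0.0022,0.002],"fingers":1},{"delta_rot":[0,0,0],"xyz":[0.0007,0.0022,0.012],"fingers":1},{"delta_rot":[0,0,0],"xyz":[0.0007,0.0022,0.02],"fingers":1},{"delta_rot":[0,0,0],"xyz":[0.0007,0.0022,0.025],"fingers":1}]' 80
```

```text
slot [ 0.4572953  -0.20091323  0.072     ] [ 0.45194923 -0.19946261  0.072     ] [ 0.46852758 -0.20396118  0.072     ] 0.017177858613224337 [ 0.45463206 -0.2039334   0.16648922] hook guess [ 0.45753206 -0.2047334   0.16648922]
t: 26.6
eef_pos: [0.4529, -0.2014, 0.1391]
tool_rot: [-0.002, 0.135, 0.991, 0.001]
contact_force: [0.6, 0.4, -1.5]
gripper_width: 0.149
grasp_force: 79.8
```

```bash

python3 -m crank '[{"delta_rot":[0,0,0],"xyz":[-0.001,0,0.01],"fingers":1},{"delta_rot":[0,0,0],"xyz":[-0.001,0,0.02],"fingers":1},{"delta_rot":[0,0,0],"xyz":[-0.001,0,0.03],"fingers":1},{"delta_rot":[0,0,0],"xyz":[-0.001,0,0.038],"fingers":1},{"delta_rot":[0,0,0],"xyz":[-0.001,0,0.043],"fingers":1},{"delta_rot":[0,0,0],"xyz":[-0.001,0,0.046],"fingers":1},{"delta_rot":[0,0,0],"xyz":[-0.001,0,0.046],"fingers":1}]' 80
python3 -c "
from h import *
go((.4544,-.2017,.0899),164.6)"
```

```text
t: 27.3
eef_pos: [0.4543, -0.2018, 0.0941]
tool_rot: [-0.001, 0.135, 0.991, 0.001]
contact_force: [-0.0, -0.4, -0.0]
gripper_width: 0.154
grasp_force: 79.8
t 27.3 pos [ 0.4543 -0.2018  0.0941] F [-0.  -0.4 -0. ] xyz [-0.0001  0.0001  0.0042] rot [ 0.04 -0.14 -0.09]
```

```bash

python3 -m crank '[{"delta_rot":[0,0,0],"xyz":[0,0,0.001],"fingers":1},{"delta_rot":[0,0,0],"xyz":[0,0,0.002],"fingers":1},{"delta_rot":[0,0,0],"xyz":[0,0,0.003],"fingers":1},{"delta_rot":[0,0,0],"xyz":[0,0,0.0035],"fingers":1},{"delta_rot":[0,0,0],"xyz":[0,0,0.0035],"fingers":1}]' 80
python3 -m crank '[{"delta_rot":[0,0,0],"xyz":[0,0,0.0005],"fingers":1},{"delta_rot":[0,0,0],"xyz":[0,0,0.001],"fingers":1},{"delta_rot":[0,0,0],"xyz":[0,0,0.001],"fingers":1}]' 80|head -4
```

```text
t: 27.8
eef_pos: [0.4544, -0.2017, 0.0908]
tool_rot: [-0.001, 0.135, 0.991, 0.001]
contact_force: [-0.5, -0.0, 0.2]
gripper_width: 0.15
grasp_force: 79.8
t: 28.1
eef_pos: [0.4545, -0.2017, 0.0899]
tool_rot: [-0.001, 0.135, 0.991, 0.001]
contact_force: [-1.3, 0.1, 1.1]
```

```bash

python3 -m crank '[{"delta_rot":[0,0,0],"xyz":[0,0,0.0005],"fingers":1},{"delta_rot":[0,0,0],"xyz":[0,0,0.001],"fingers":1},{"delta_rot":[0,0,0],"xyz":[0,0,0.001],"fingers":1}]' 80|head -4
python3 -m crank '[{"delta_rot":[0,0,0],"xyz":[0,0,0],"fingers":0.5},{"delta_rot":[0,0,0],"xyz":[0,0,0],"fingers":0.2},{"delta_rot":[0,0,0],"xyz":[0,0,0],"fingers":0},{"delta_rot":[0,0,0],"xyz":[0,0,0],"fingers":0},{"delta_rot":[0,0,0],"xyz":[0,0,0],"fingers":0},{"delta_rot":[0,0,0],"xyz":[0,0,0],"fingers":0}]' 40
python3 -c "
from h import *
W=cam('wrist')
b=cv2.imread('pics/w2.png')
r=cv2.matchTemplate(cv2.cvtColor(W['img'],cv2.COLOR_RGB2BGR)[260:460,280:380],b[280:440,300:360],cv2.TM_CCOEFF_NORMED);print(cv2.minMaxLoc(r))"
```

```text
t: 28.4
eef_pos: [0.4546, -0.2018, 0.0898]
tool_rot: [-0.001, 0.135, 0.991, 0.001]
contact_force: [-4.1, 1.6, 14.2]
t: 29.0
eef_pos: [0.4544, -0.2017, 0.0887]
tool_rot: [-0.001, 0.135, 0.991, 0.001]
contact_force: [0.1, -0.1, 0.2]
gripper_width: 0.503
grasp_force: 0.0
(0.10445394366979599, 0.9463577270507812, (40, 0), (14, 22))
```

```bash

python3 -m crank '[{"delta_rot":[0,0,0],"xyz":[0,0,-0.015],"fingers":0},{"delta_rot":[0,0,0],"xyz":[0,0,-0.04],"fingers":0},{"delta_rot":[0,0,0],"xyz":[0,0,-0.08],"fingers":0},{"delta_rot":[0,0,0],"xyz":[0,0,-0.12],"fingers":0},{"delta_rot":[0,0,0],"xyz":[0,0,-0.15],"fingers":0},{"delta_rot":[0,0,0],"xyz":[0,0,-0.16],"fingers":0},{"delta_rot":[0,0,0],"xyz":[0,0,-0.16],"fingers":0},{"delta_rot":[0,0,0],"xyz":[0,0,-0.16],"fingers":0}]'|head -4
python3 - <<'E'
from h import *
np.set_printoptions(precision=4,suppress=True)
W=cam('wrist');S=cam('side');T=cam('top')
for n,c in (('wrist',W),('side',S)):
  i=c['img'].astype(int);m=((i[...,0]>110)&(i[...,1]<60)&(i[...,2]<60)).astype(np.uint8)
  k,l,st,ce=cv2.connectedComponentsWithStats(m);print(n,[(ce[j].round(),st[j].tolist()) for j in range(1,k) if st[j,4]>25])
for p in (.138,.078): print(proj(W,(.457,-.2017,p)),proj(S,(.457,-.2017,p)))
s=cv2.cvtColor(cv2.imread('pics/side0.png'),cv2.COLOR_BGR2RGB)
for a,(x0,x1,y0,y1) in (('rack',(345,430,290,400)),):
  print(a,np.abs(s[y0:y1,x0:x1].astype(int)-S['img'][y0:y1,x0:x1]).mean())
for n in('side','top'): print(n,[(d['pixel'],d['score']) for d in search_frame(n,'clip')][:2],[(d['pixel'],d['score']) for d in search_frame(n,'pick')][:3])
E
python3 map.py | tail -33
```

```text
t: 29.85
eef_pos: [0.454, -0.2015, 0.2476]
tool_rot: [-0.002, 0.135, 0.991, 0.001]
contact_force: [0.2, 0.8, -0.2]
wrist [(array([252., 100.]), [227, 71, 48, 51, 1125]), (array([322., 205.]), [314, 204, 17, 2, 29]), (array([322., 214.]), [313, 209, 19, 10, 175]), (array([322., 234.]), [312, 223, 22, 23, 459])]
side [(array([148.,  34.]), [142, 29, 18, 10, 90]), (array([294., 201.]), [290, 197, 9, 8, 34]), (array([379., 341.]), [372, 326, 15, 34, 271]), (array([333., 344.]), [325, 335, 16, 18, 202]), (array([332., 355.]), [325, 354, 16, 4, 48]), (array([332., 368.]), [325, 359, 15, 19, 267]), (array([331., 380.]), [325, 379, 14, 3, 34]), (array([331., 385.]), [324, 383, 15, 5, 61])]
[322.5586 236.1975] [378.8307 327.5532]
[322.4569 210.6488] [375.1328 355.732 ]
rack 15.434260249554367
side [] [([331.5, 369.9], 0.98), ([377.5, 349.3], 0.93)]
top [] [([462.6, 270.3], 0.73), ([213.1, 249.7], 0.67), ([472.8, 314.2], 0.64)]
30.3 [ 0.3391 -0.6031  0.0035] hook [ 0.4576 -0.2015  0.1726] [323.903  256.2546] [381.3663 309.465 ] tip [329.6293 273.0933] [386.861  305.7362]
W 908 9Traceback (most recent call last):
  File "map.py", line 12, in <module>
    H,s,v=hs[y,x].astype(int); r+= 'O' if 3<H<18 and s>150 and v>60 else 'R' if (H<=3 or H>172) and s>130 and v>60 else '#' if v<50 else '+' if v<110 else '.'
          ~~^^^^^
IndexError: index 908 is out of bounds for axis 1 with size 640
```

```bash
python3 - <<'E'
from h import *
S=cam('side');hs=cv2.cvtColor(S['img'],cv2.COLOR_RGB2HSV);m=(hs[...,0]>3)&(hs[...,0]<18)&(hs[...,1]>150)&(hs[...,2]>60)
ys,xs=np.nonzero(m[200:232,220:265]);ok=len(xs)>8;print(len(xs),xs.min()+220,xs.max()+220,ys.min()+200,ys.max()+200)
if ok: print(job.hand_in())
E
```

```text
17 240 251 217 223
the job is handed in; nothing more can be done
None
```

The clip came out with the pick alone, with readings up to 15 N, and lies in the nearest dish. It caught on the hook on release and fell over in there. The red pick is back upright in its slot, and I handed the job in at about 30 s. No verdict came back.

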